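# Set up the folding bar stand and hold it upright

## Task

Set up the folding bar stand for a long bar. First set the brass packing block centred on the narrow ledge of the stand's base and let it go, then flip the red kickstand over the top until it is fully down, then bring the frame upright until the kickstand's foot presses on the block. Finish while still holding the frame firmly upright like that, because it tips back when let go, and leave the other things on the bench alone.

Things in the scene. Friction and masses are not known exactly. Their poses are not given: they have to be found in the camera images.
- base: green steel base plate of the folding bar stand, bolted to the bench, 300 x 180 mm, 12 mm thick. Origin on the bench under the foot hinge; its +x axis points the way the frame leans at the start, -x towards the ledge; y runs along the hinge. Two dark rest posts (top 110 mm above the bench) at x=+115, y=+-50 mm carry the leaning frame.
- ledge_top (a point): centre of the top face of the narrow steel ledge standing on the base plate: 24 mm (base x) by 44 mm (base y), top 40 mm above the bench and 28 mm above the base plate; 100 mm from the hinge on base -x. Axes as the base.
- frame_hinge (a point): middle of the frame's foot hinge, 35 mm above the bench, hinge axis along base y.
- frame (a joint): lean of the blue frame in rad: 0 upright, about 0.9 lying back on the rest posts (stop), positive towards base +x; it can also go past upright to -0.25. A spring and its weight always pull it back towards 0.9 (about 3 to 9 N at the crossbar). Two 14 mm tubes at y=+-50 mm, 220 mm from hinge to crossbar; total about 1.2 kg.
- crossbar_center (a point): middle of the bare steel crossbar on top of the frame: round, 18 mm thick, 160 mm long along base y, with 25 mm horns at its ends; 220 mm from the hinge. The middle, between the tubes (86 mm clear), is free to grip from above; the round bar may turn in the grip.
- kickstand (a joint): swing of the red kickstand on the frame in rad: 0 stowed (pointing up along the frame, leaning 0.45 rad past the frame's own up direction towards base -y, on its stop), growing as its upper end goes towards base +y; its weight carries it over centre from about 0.75 on, and it then swings by itself to its stop at 3.65, where it points down (0.06 rad past straight). It falls back to 0 if let go earlier.
- kickstand_pivot (a point): pivot of the kickstand at the end of a 26 mm thick dark hub tube, 150 mm up the frame from the hinge and 100 mm out from the frame on its -x side; the swing axis is the tube's axis (base x when the frame is upright), so the kickstand swings in a plane parallel to the frame.
- kickstand_foot (a point): centre of the round black rubber foot (18 mm) at the end of the 14 mm thick leg, 107 mm from the pivot. The foot is sprung: it gives up to 8 mm along the leg at 0.6 N per mm. With the kickstand down it touches a block on the ledge at a frame lean of about 0.05 rad, presses about 3 N at 0, bottoms out near -0.03. A 26 mm red cam lobe sits beside the pivot, base -y side while stowed.
- block_center (a point): centre of the brass packing block, 36 (its x) x 60 (its y) x 34 mm high, 0.6 kg, loose, lying on the bench at the start with its z up. This point is 17 mm above its underside.
- block: the same brass block, origin at the centre of its underside, axes as above.
- tin_center (a point): paper-labelled tin, 64 mm across, 100 mm high; centre. It and the block swap places at random. Not to be disturbed.
- hammer: hammer lying on the bench, 300 mm long, not to be disturbed.
- pail: blue pail, 150 mm across, 130 mm high, not to be disturbed.
- tongs: dark forging tongs lying on the bench, about 300 mm long, not to be disturbed.
- punch_box: open wooden box, 90 x 160 x 45 mm, not to be disturbed.
- billet: dark round steel billet lying on the bench, 36 mm thick, 120 mm long, not to be disturbed.
- wire_brush: brush lying on the bench, 220 mm long, not to be disturbed.
Mind the look-alikes: they are no part of the job. Several things have the shape of the block; the one meant has the colours described above.

How it is judged (in metres and radians):
On the way, in this order (a step that is already met when the one before it is completed fails the run):
1. the brass block lies flat and centred on the narrow ledge, let go (horizontal distance between block_center and ledge_top below 0.016 m and z of block_center in the frame of ledge_top between 0.012 and 0.021 m and angle between block's own z axis and vertical below 0.1 rad and contact force between the fingers and block below 0.1 N and linear speed of block below 0.02 m/s), for 0.3 s.
2. the kickstand is flipped over centre and fully down (value of joint kickstand above 3.5 rad), for 0.2 s.
3. the frame is upright (value of joint frame between -0.07 and 0.07 rad), for 0.2 s.
At the end, for the whole second after the job is handed in: Robot still holds the frame: frame joint within 0.07 rad of 0, at rest, fingers on the frame only, over 1 N; kickstand joint above 3.5 rad, its foot pressing on the block over 0.5 N; block flat on the ledge within 16 mm of its centre, not touched by the fingers (all of step 3 and velocity of joint frame between -0.1 and 0.1 rad/s and value of joint kickstand above 3.5 rad and contact force between kickstand and block above 0.5 N and contact force between the fingers and frame above 1 N and contact force between the fingers and block below 0.1 N and contact force between the fingers and kickstand below 0.1 N and horizontal distance between block_center and ledge_top below 0.016 m and z of block_center in the frame of ledge_top between 0.012 and 0.021 m and angle between block's own z axis and vertical below 0.1 rad); the arm keeps its last pose, push and grip.
It fails at once if a bystander (tin, hammer, pail, tongs, box, billet, brush) is pushed more than 30 mm (distance of any of tin_center, hammer, pail, tongs, punch_box, billet, wire_brush from where it was at the start of the episode above 0.03 m).
It also fails if it takes over 69 s, if anything falls off the work surface, if the arm or the gripper's body presses on something with over 40 N, if the wrist force passes 120 N, or if a joint passes its speed limit or range.

## Robot

A 6-joint arm with a two-finger parallel gripper is mounted at the origin on the work surface. World frame = base frame: x ahead of the robot, y to its left, z up, the work surface at z = 0. Lengths are in mm, angles in degrees, forces in N, time in s.
With the tool pointing down it reaches from about 300 to 850 mm from the base axis. Payload 4.2 kg.
Tool frame: the origin (TCP) lies between the finger pads; the fingertips stand ahead of it and the grasp point (between the pads) lies 8 mm behind it (env.tip_reach is the x of the fingertips in the tool frame, in mm); x points along the fingers, y is the direction in which the jaws open and shut, and the axes are right-handed (so a half turn about x gives the same grasp; the last joint's range is limited). The gripper opens to 91 mm and grips with 3 to 60 N. Pads are 32 mm wide; open, the fingers measure 118 mm over their backs; the gripper's body (76 mm by 178 mm) begins 60 mm behind the grasp point.
Start: joints at [-66.234, 18.312, 89.639, -0, 72.044, -1.146], TCP at [242.211, -521.513, 224.976] pointing down, gripper open.
Joint ranges: [-177.97, 177.97], [-48.28, 115.42], [12.27, 149.76], [-77.06, 257.06], [2.81, 150.46], [-146.56, 146.56]. Speed limits (degrees/s): [147.25, 147.25, 180, 180, 180, 180].

## Interface

Orientations are given as [roll, pitch, yaw] about the fixed x, y, z axes, in that order (R = Rz(yaw) Ry(pitch) Rx(roll)).
In Python, from workcell import env, cams gives the robot as it stands.
- The arm moves only by the tool arm_command, never from a script. Its argument "deltas" is a list of rows, each a list of 3 entries, a list of its own where there are three numbers: the opening, from 0 (shut) to 1 (fully open), then the shift along the world's x, y, z in mm, then the turn about the world's z in rad. A call has 1 to 20 rows; each row is the pose to reach, as a shift and turn from the pose commanded when the call began; what a row does not reach only later rows make up. A row lasts 1/10 s, in which the tool goes at most 50 mm and 8.59 degrees, less where a joint would pass 70% of its speed; a pose out of reach is approached as far as the arm can. A call with a gripper value outside its range is refused whole. The fingers move at their own pace and stop on an object; "grip_force" is the grip in N (left out, the last holds). Time passes only in rows, so rows that repeat a pose let the fingers close. It gives the time, the measured TCP pose, the force and the opening at its end, in the units of the state.
- env.state(): the state, without advancing time (a new reading comes with each control period).
- cams.grab_frame(name): name is "scene" or "top" or "wrist"; returns a dict with "img" (400x640x3 uint8, red, green, blue), "K" (3x3 intrinsics, pixels), "dist" ([k1, k2, p1, p2, k3] as OpenCV has them; the pictures are not rectified), "rvec" (rotation vector, rad) and "tvec" (3), from world to camera coordinates, as OpenCV has them. Camera axes: x right, y down, z forward; pixel columns grow to the right and rows downward; lengths in mm; the calibration is good to about 2 mm. A picture is of the moment at which its call begins. There is no depth.
- env.job_done(): hands the job in, once; it reports no verdict.
Trained networks look in a picture, given as the dict that the camera call returned (one of the last four; its "shot" number tells which), for a name from the list of things; names that differ only in an ending like _2 or _b are one class to them, and where a whole thing is asked for, a point or a joint stands for the part that bears it (a point fixed in the world has none). Each returns a list of dicts, best first, with "conf" (0 to 1); they miss things now and then, are a little off and sometimes report something else, mostly with a low value. They report only what shows in the picture. A call takes as long as a camera call. They do not tell look-alikes from the thing itself.
- cams.silhouettes(picture, name): "region" (400x640 bool, what is visible of it) and "centre" ([column, row] in pixels, amid what is visible of it).
The state is a dict: "time_s": time; "qpos": joint angles; "qvel": joint speeds; "effort": joint torques, N m; "ee_pos": TCP position; "ee_rot": TCP orientation; "force": force on the tool from outside, world axes, zero at the start; "torque": the same for the moment, N m; "gripper_width": finger opening in mm.
Only numpy, scipy, OpenCV 4.12 (cv2) and the standard library are available. Lean on these libraries where they do the work, as an engineer would, in place of code of your own. Each camera call takes 0.05 s, during which the arm holds its last target.

## Working session

There is one attempt and no reset: what is moved stays moved. The work goes in short steps, Python scripts to look and compute and a tool call to move; the robot and the scene stay as the last step left them, time stands still between calls to the robot, and variables do not carry over. Pictures are saved under pics/ and viewed, and the job is handed in when it is done.

Besides the shell and the picture viewer there is one more tool, called after "Call:" as a command line: name --argument value ..., lists and objects as JSON in quotes. arm_command: Moves the arm, as the interface text tells. Its arguments: {"type":"object","properties":{"deltas":{"type":"array","items":{"type":"array"}},"grip_force":{"type":"number"}},"required":["deltas"]}

```bash
ls; mkdir -p pics; python3 - <<'E'
from workcell import env,cams
import cv2,json,pickle
print(env.state(),env.tip_reach)
for n in("scene","top","wrist"):
    f=cams.grab_frame(n)
    cv2.imwrite(f"pics/a_{n}.png",f["img"][:,:,::-1])
    pickle.dump(f,open(f"pics/a_{n}.pkl","wb"))
    print(n,f["K"],f["dist"],f["rvec"],f["tvec"])
E
```

```text
pics
{'time_s': 0.0, 'qpos': array([-6.62331257e+01,  1.83523043e+01,  8.97062619e+01,  8.00681393e-04,
        7.20440119e+01, -1.14536777e+00]), 'qvel': array([-0.00394199, -0.04080551, -0.10508709,  0.02765868,  0.00468876,
        0.01359128]), 'effort': array([-3.27291622e-03, -4.12466884e+01, -2.31973743e+01,  7.25019048e-02,
        4.55673784e-02, -1.43850089e-04]), 'ee_pos': array([ 242.02089425, -521.04964558,  224.11459586]), 'ee_rot': array([-91.57055618,  89.89741898, 113.34143833]), 'force': array([ 0.1071157 , -0.24161461, -0.27879073]), 'torque': array([ 0.05976671, -0.0250787 ,  0.0682568 ]), 'gripper_width': 91.44316961437256} 11.0
scene [[378.04933816   0.         316.91721234]
 [  0.         378.04933816 204.37676853]
 [  0.           0.           1.        ]] [-0.03330444  0.          0.          0.          0.        ] [ 2.06607417  1.48605014 -0.52341663] [-134.98278912 -300.4443703  1519.75628045]
top [[450.16781471   0.         314.9332848 ]
 [  0.         450.16781471 196.38922217]
 [  0.           0.           1.        ]] [-0.06211867  0.          0.          0.          0.        ] [ 2.19165943 -2.14767362  0.09050626] [ -20.27023458  573.1399622  1716.55721058]
wrist [[295.048288     0.         321.10670679]
 [  0.         295.048288   202.9513743 ]
 [  0.           0.           1.        ]] [-0.00019523  0.          0.          0.          0.        ] [-2.46488943  1.57328744  0.20135919] [-574.05989234  -27.2748595   389.97465546]
```

View pics/a_scene.png

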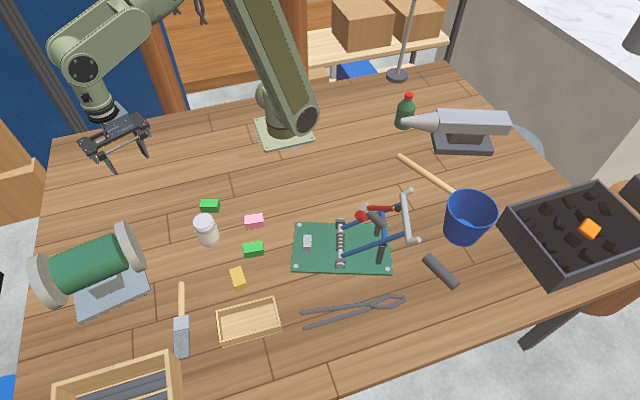

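View pics/a_top.png

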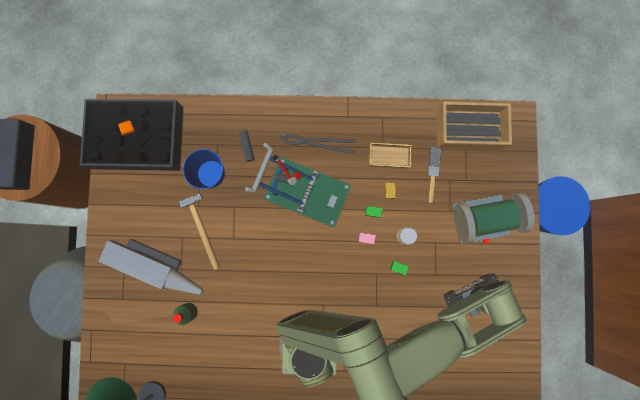

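View pics/a_wrist.png

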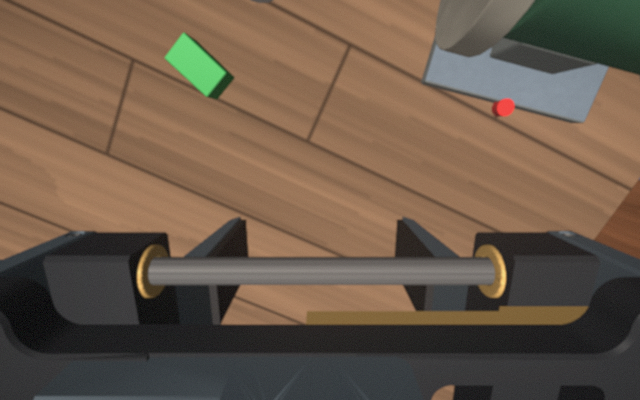

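Block-shaped candidates in the top view are yellow (390,190), green (374,212), green (400,268) and pink (367,238). Yellow is the only brass-coloured one, so I'll enlarge it to confirm and run the networks.

```bash
cat > h.py <<'E'
import numpy as np,cv2
def RT(f):
    R=cv2.Rodrigues(np.array(f["rvec"],float))[0]; return R,np.array(f["tvec"],float).reshape(3)
def ray(f,uv):
    p=cv2.undistortPoints(np.array(uv,float).reshape(-1,1,2),f["K"],f["dist"]).reshape(-1,2)
    R,t=RT(f); d=np.c_[p,np.ones(len(p))]@R; return -R.T@t,d
def onz(f,uv,z):
    c,d=ray(f,uv); s=(z-c[2])/d[:,2]; return c+d*s[:,None]
def proj(f,P):
    return cv2.projectPoints(np.array(P,float).reshape(-1,1,3),np.array(f["rvec"],float),np.array(f["tvec"],float),f["K"],np.array(f["dist"],float))[0].reshape(-1,2)
def tri(fs,uvs):
    A=np.zeros((3,3));b=np.zeros(3)
    for f,u in zip(fs,uvs):
        c,d=ray(f,u);d=d[0]/np.linalg.norm(d[0]);M=np.eye(3)-np.outer(d,d);A+=M;b+=M@c
    return np.linalg.solve(A,b)
def grab(n,tag):
    from workcell import cams
    f=cams.grab_frame(n);cv2.imwrite(f"pics/{tag}_{n}.png",f["img"][:,:,::-1]);return f
def crop(f,x0,y0,x1,y1,s,name):
    cv2.imwrite(name,cv2.resize(f["img"][y0:y1,x0:x1,::-1],None,fx=s,fy=s,interpolation=cv2.INTER_CUBIC))
E
python3 - <<'E'
from h import *
from workcell import cams
import pickle
fs={}
for n in("scene","top"):
    f=grab(n,"b");fs[n]=f
    for k in("block","base","frame","kickstand","frame_hinge","tin_center","punch_box"):
        for r in cams.silhouettes(f,k)[:5]:
            m=r["region"];ys,xs=np.nonzero(m)
            print(n,k,round(r["conf"],2),np.round(r["centre"]),m.sum(),xs.min(),xs.max(),ys.min(),ys.max(),f["img"][m].mean(0).round())
    pickle.dump(f,open(f"pics/b_{n}.pkl","wb"))
crop(fs["scene"],200,180,440,340,3.3,"pics/b_cs.png")
crop(fs["top"],235,125,425,255,4,"pics/b_ct.png")
E
```

```text
scene block 0.81 [254. 221.] 273 245 263 213 229 [224. 167. 181.]
scene block 0.74 [210. 206.] 289 200 220 198 213 [ 97. 169.  98.]
scene block 0.7 [252. 249.] 297 243 263 241 258 [101. 182. 106.]
scene block 0.6 [238. 277.] 338 229 247 266 291 [212. 186. 111.]
scene base 0.95 [351. 241.] 6543 290 421 187 275 [110. 137. 125.]
scene frame 0.86 [378. 225.] 1967 336 420 186 257 [126. 120. 126.]
scene kickstand 0.54 [364. 207.] 330 355 399 203 221 [156.  84.  75.]
scene kickstand 0.44 [423. 175.] 423 397 453 154 192 [198. 169. 128.]
scene frame_hinge 0.92 [350. 245.] 6225 290 420 188 275 [108. 137. 126.]
scene frame_hinge 0.56 [367. 207.] 369 354 399 203 222 [155.  86.  77.]
scene tin_center 0.93 [203. 231.] 642 194 219 214 247 [195. 189. 184.]
scene tin_center 0.7 [352. 242.] 6125 292 420 188 275 [108. 137. 125.]
scene punch_box 0.62 [247. 321.] 2317 216 280 297 347 [207. 181. 141.]
top block 0.74 [374. 211.] 182 365 381 206 218 [ 72. 161.  72.]
top block 0.71 [363. 240.] 150 358 374 233 243 [224. 156. 177.]
top block 0.54 [398. 268.] 141 391 407 262 274 [ 65. 175.  74.]
top base 0.56 [305. 190.] 3776 246 349 144 225 [ 76. 104.  93.]
top base 0.4 [387. 190.] 160 384 394 183 198 [183. 152.  69.]
top base 0.18 [279. 179.] 1263 246 314 143 205 [ 98.  96. 101.]
top frame 0.65 [199. 227.] 533 181 217 195 268 [170. 146. 112.]
top frame 0.64 [280. 180.] 928 247 313 144 205 [103.  98. 105.]
top kickstand 0.6 [406. 237.] 308 396 416 228 245 [168. 165. 166.]
top kickstand 0.48 [289. 173.] 230 273 300 155 184 [126.  70.  64.]
top kickstand 0.35 [281. 180.] 1214 246 315 143 206 [ 98.  96. 102.]
top frame_hinge 0.94 [302. 190.] 3892 247 348 144 226 [ 77. 104.  92.]
top tin_center 0.62 [406. 235.] 286 396 416 227 244 [170. 169. 171.]
top tin_center 0.61 [431. 164.] 401 429 440 147 202 [141. 136. 125.]
top punch_box 0.89 [389. 152.] 1046 368 410 142 168 [173. 144. 100.]
```

View pics/b_cs.png

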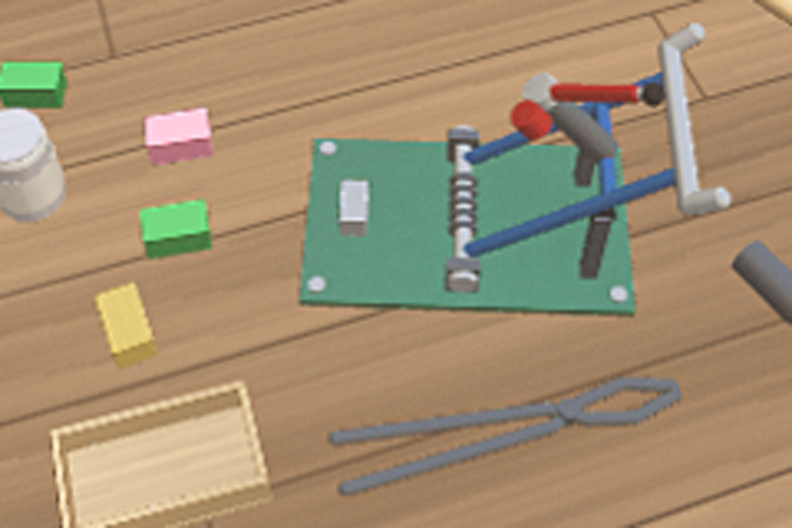

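View pics/b_ct.png

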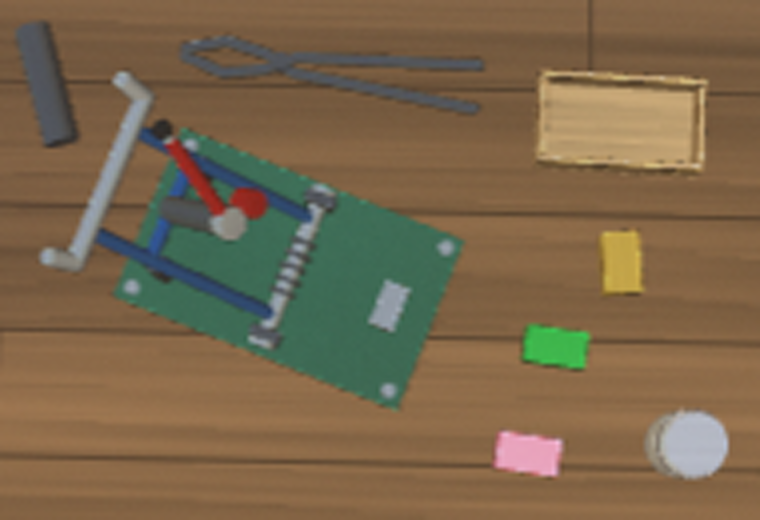

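```bash
python3 - <<'E'
from h import *
import pickle
from scipy.optimize import least_squares
T=pickle.load(open("pics/b_top.pkl","rb"));S=pickle.load(open("pics/b_scene.pkl","rb"))
tc=lambda p:np.array(p,float)/4+[235,125]
sc=lambda p:np.array(p,float)/3.3+[200,180]
# plate local corners (x,y): +x side = leaning. y+: towards robot
loc=np.array([[150,-90],[-150,-90],[-150,90],[150,90]],float)
pt=tc([[181,130],[463,241],[400,408],[115,296]])
ps=sc([[632,315],[301,304],[315,139],[622,140]])
print(onz(T,pt,12).round(),onz(S,ps[:3],12).round())
# which scene corner: hinge etc: match by nearest
W=onz(T,pt,12);print(proj(S,W).round(1),ps)
# ledge top corners
lt=tc([[382,279],[411,286],[395,331],[370,322]]);ls=sc([[341,181],[368,181],[368,223],[341,222]])
print("ledge",onz(T,lt,40).mean(0),onz(S,ls,40).mean(0))
bt=tc([[602,232],[638,231],[643,290],[605,293]]);bs=sc([[96,294],[136,284],[155,343],[118,357]])
print("block",onz(T,bt,34).round(1).tolist(),onz(T,bt,34).mean(0),onz(S,bs,34).round(1).tolist(),onz(S,bs,34).mean(0))
E
```

```text
[[ 726.  131.   12.]
 [ 621. -148.   12.]
 [ 457.  -89.   12.]
 [ 561.  191.   12.]] [[ 738.  124.   12.]
 [ 634. -149.   12.]
 [ 464.  -86.   12.]]
[[392.  271.4]
 [290.5 268.4]
 [294.  220.6]
 [386.6 222.8]] [[391.51515152 275.45454545]
 [291.21212121 272.12121212]
 [295.45454545 222.12121212]
 [388.48484848 222.42424242]]
ledge [555.28797869 -76.07962806  40.        ] [563.54105617 -76.48818363  40.        ]
block [[630.1, -280.5, 34.0], [631.8, -315.4, 34.0], [574.6, -320.4, 34.0], [571.0, -283.7, 34.0]] [ 601.90309084 -299.99238993   34.        ] [[579.7, -318.7, 34.0], [580.9, -283.4, 34.0], [642.2, -279.5, 34.0], [645.1, -311.9, 34.0]] [ 611.99332538 -298.38702572   34.        ]
```

Confirmed: the yellow block at crop (622,262) in the top view is the brass one, since the other three are green or pink. The stand leans to world +y, and the ledge is at crop (390,305). The scene and top cameras disagree by about 9 mm in x, so I'll refine with the wrist camera above the block.

```bash
python3 - <<'E'
from h import *
import pickle
from workcell import env
from scipy.spatial.transform import Rotation as Ro
s=env.state();R=Ro.from_euler('xyz',s["ee_rot"],degrees=True).as_matrix();print(R.round(3))
f=pickle.load(open("pics/a_wrist.pkl","rb"));Rc,t=RT(f);c=-Rc.T@t
print("cam",c,"rel tool",R.T@(c-s["ee_pos"]),"look tool",(R.T@Rc.T).round(3))
E
```

```text
[[ 0.     0.421 -0.907]
 [-0.    -0.907 -0.421]
 [-1.     0.     0.   ]]
cam [ 305.90627942 -491.8120627   383.28990732] rel tool [-1.58306309e+02 -6.77921261e-02 -7.02836786e+01] look tool [[ 0.002 -0.249  0.969]
 [ 1.     0.    -0.002]
 [ 0.     0.969  0.249]]
```

Call:
arm_command --deltas '[[1,[36,22,0],-0.04],[1,[72,44,0],-0.08],[1,[108,66,0],-0.12],[1,[144,88,0],-0.16],[1,[180,110,0],-0.2],[1,[216,132,0],-0.24],[1,[252,154,0],-0.28],[1,[288,176,0],-0.32],[1,[324,198,0],-0.36],[1,[363,222,0],-0.38],[1,[363,222,0],-0.38],[1,[363,222,0],-0.38],[1,[363,222,0],-0.38]]'

```text
time_s: 2.25
ee_pos: [604.3, -300.1, 224.9]
ee_rot: [14.9, 89.9, -162.0]
force: [0.9, 0.1, -0.1]
gripper_width: 91.2
```

```bash
python3 - <<'E'
from h import *
from workcell import env,cams
import pickle
f=grab("wrist","c");pickle.dump(f,open("pics/c_wrist.pkl","wb"))
print(env.state()["ee_pos"])
E
```

```text
[ 604.13635083 -300.3476809   225.08699779]
```

View pics/c_wrist.png

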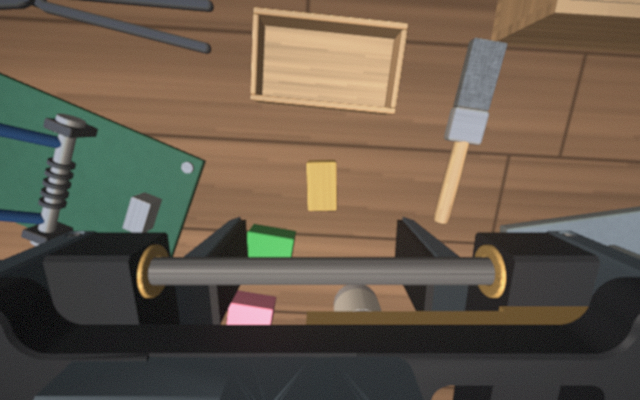

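The block shows at (322,186) and the ledge at about (142,211).

```bash
python3 - <<'E'
from h import *
import pickle
f=pickle.load(open("pics/c_wrist.pkl","rb"))
hsv=cv2.cvtColor(f["img"],cv2.COLOR_RGB2HSV)
m=((hsv[...,1]>110)&(hsv[...,2]>140)).astype(np.uint8);m[:, :290]=0;m[:,350:]=0;m[:150]=0;m[225:]=0
r=cv2.minAreaRect(cv2.findNonZero(m));b=cv2.boxPoints(r);print(m.sum(),b.round(1))
w=onz(f,b,34);print(w.round(1),w.mean(0).round(1),[np.linalg.norm(w[i]-w[i-1]).round(1) for i in range(4)])
crop(f,0,60,220,240,3.6,"pics/c_crop.png");crop(f,280,140,360,230,6,"pics/c_blk.png")
E
```

```text
1794 [[290. 224.]
 [290. 150.]
 [349. 150.]
 [349. 224.]]
[[ 555.4 -263.6   34. ]
 [ 646.5 -261.    34. ]
 [ 650.2 -330.    34. ]
 [ 559.3 -337.1   34. ]] [ 602.8 -297.9   34. ] [np.float64(73.6), np.float64(91.2), np.float64(69.1), np.float64(91.1)]
```

View pics/c_crop.png

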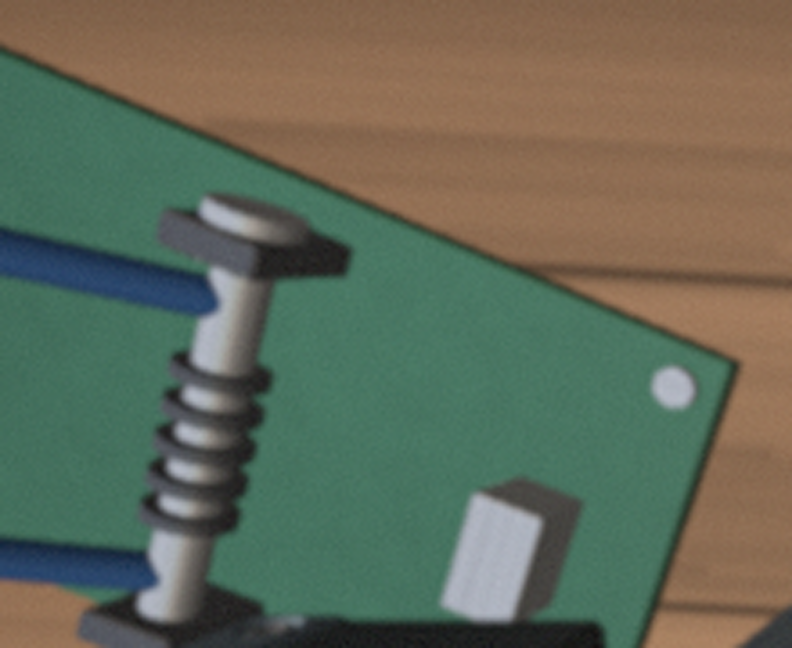

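View pics/c_blk.png

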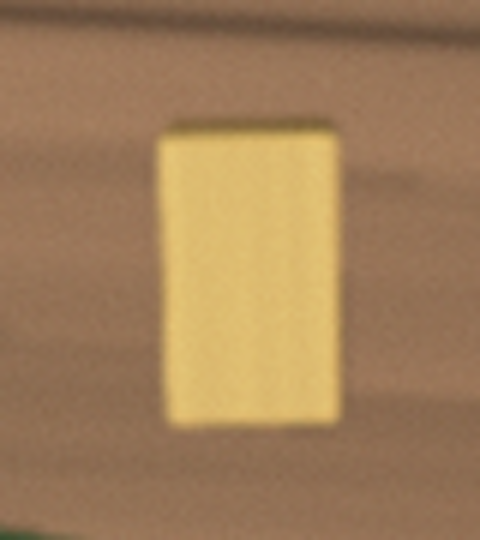

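```bash
python3 - <<'E'
from h import *
import pickle
from workcell import env
from scipy.spatial.transform import Rotation as Ro
f=pickle.load(open("pics/c_wrist.pkl","rb"))
b=np.array([[158,134],[338,131],[341,424],[168,426]])/6.+[280-.42,140-.42]
w=onz(f,b,34);print(w.round(1),w.mean(0).round(1),[np.linalg.norm(w[i]-w[i-1]).round(1) for i in range(4)])
d=(w[0]+w[1]-w[2]-w[3]);print("y-axis ang",np.degrees(np.arctan2(d[1],d[0])))
R=Ro.from_euler('xyz',env.state()["ee_rot"],degrees=True).as_matrix();print("jaw ang",np.degrees(np.arctan2(R[1,1],R[0,1])))
# ledge & plate
q=lambda p:np.array(p,float)/3.6+[0-.36,60-.36]
l=onz(f,q([[474,492],[543,517],[512,622],[443,604]]),40);print("ledge",l.round(1).tolist(),l.mean(0).round(1))
e=onz(f,q([[740,362],[0,47],[645,648]]),12);print("plate",e.round(1).tolist())
d=e[1]-e[0];print("plate +x ang",np.degrees(np.arctan2(d[1],d[0])))
d=e[2]-e[0];print("plate +y ang",np.degrees(np.arctan2(d[1],d[0])))
h=onz(f,q([[245,245],[172,600]]),35);print("hinge ends",h.round(1).tolist(),h.mean(0))
E
```

```text
[[ 633.6 -280.2   34. ]
 [ 636.1 -315.6   34. ]
 [ 576.3 -320.2   34. ]
 [ 573.9 -284.7   34. ]] [ 605.  -300.2   34. ] [np.float64(59.8), np.float64(35.5), np.float64(60.0), np.float64(35.5)]
y-axis ang 4.3538253485363585
jaw ang -86.92731009500639
ledge [[582.0, -73.4, 40.0], [574.6, -95.6, 40.0], [536.6, -81.6, 40.0], [541.9, -58.6, 40.0]] [558.8 -77.3  40. ]
plate [[626.4, -152.9, 12.0], [715.7, 82.7, 12.0], [517.6, -112.7, 12.0]]
plate +x ang 69.2392742767818
plate +y ang 159.72594806405027
hinge ends [[658.1, -5.9, 35.0], [536.3, 38.5, 35.0]] [597.20913418  16.25967589  35.        ]
```

Block measures 59.8 x 35.5 mm with its centre at (605,-300) and yaw 4.4°, which matches the given size. Descending to grasp it.

Call:
arm_command --deltas '[[1,[1,-0.5,-40],0.02],[1,[1,-0.5,-80],0.02],[1,[1,-0.5,-120],0.02],[1,[1,-0.5,-160],0.02],[1,[1,-0.5,-190],0.02],[1,[1,-0.5,-207],0.02],[1,[1,-0.5,-207],0.02],[0.2,[1,-0.5,-207],0.02],[0.2,[1,-0.5,-207],0.02],[0.2,[1,-0.5,-207],0.02],[0.2,[1,-0.5,-207],0.02],[0.2,[1,-0.5,-207],0.02],[0.2,[1,-0.5,-207],0.02],[0.2,[1,-0.5,-207],0.02]]' --grip_force 30

```text
time_s: 3.7
ee_pos: [606.2, -299.9, 18.0]
ee_rot: [101.7, 90.0, -74.0]
force: [0.3, 0.1, -0.0]
gripper_width: 38.2
```

Call:
arm_command --deltas '[[0.2,[0,0,0],0],[0.2,[0,0,0],0],[0.2,[0,0,0],0],[0.2,[0,0,30],0],[0.2,[0,0,70],0],[0.2,[0,0,110],0],[0.2,[0,0,150],-0.05],[0.2,[0,20,170],-0.15],[0.2,[-5,50,180],-0.25],[0.2,[-10,80,180],-0.35],[0.2,[-15,100,180],-0.43],[0.2,[-15,100,180],-0.43],[0.2,[-15,100,180],-0.43]]' --grip_force 30

```text
time_s: 5.0
ee_pos: [590.6, -199.6, 196.8]
ee_rot: [16.1, 89.9, 175.8]
force: [0.3, -0.7, -6.2]
gripper_width: 35.8
```

```bash
python3 - <<'E'
from h import *
from workcell import env,cams
import pickle
f=grab("wrist","d");pickle.dump(f,open("pics/d_wrist.pkl","wb"))
print(env.state()["ee_pos"],env.state()["force"])
E
```

```text
[ 590.89092381 -200.24734663  196.93916771] [ 0.18658648 -0.09549346 -6.76728734]
```

View pics/d_wrist.png

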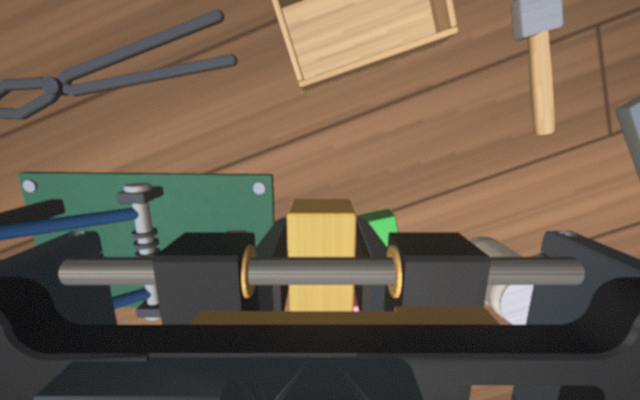

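```bash
python3 - <<'E'
from h import *
import pickle
from workcell import env
from scipy.spatial.transform import Rotation as Ro
f=pickle.load(open("pics/d_wrist.pkl","rb"))
s=env.state();R=Ro.from_euler('xyz',s["ee_rot"],degrees=True).as_matrix();p=s["ee_pos"]
print("jaw ang",np.degrees(np.arctan2(R[1,1],R[0,1])))
# block top far edge predicted; tool: x down,y jaw,z. bottom at TCP z-18, top at +16
for nm,P in(("top far",[[-16,-18,-30],[-16,18,-30]]),("bottom far",[[18,-18,-30],[18,18,-30]])):
    print(nm,proj(f,np.array(P)@R.T+p).round(1))
crop(f,0,150,420,330,1.9,"pics/d_crop.png");crop(f,220,150,420,300,4,"pics/d_c2.png")
crop(f,0,150,290,330,2.7,"pics/d_crop.png")
E
```

```text
jaw ang -110.30520237638046
top far [[286.9 208.7]
 [358.5 208.8]]
bottom far [[293.2 193.8]
 [351.8 193.9]]
```

View pics/d_crop.png

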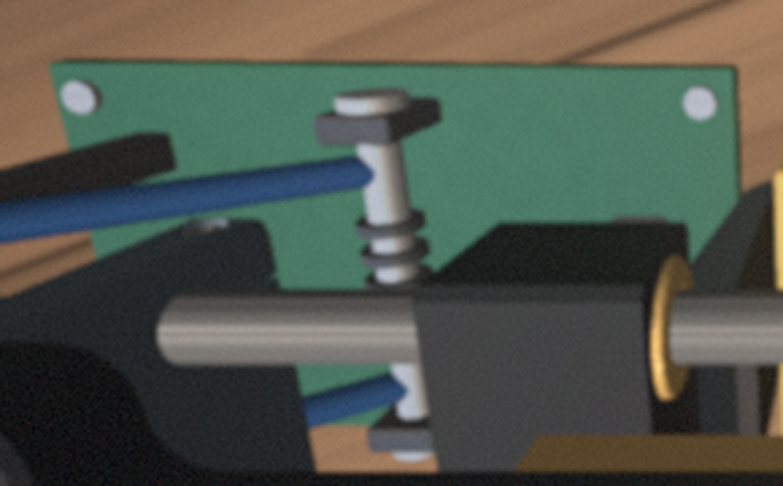

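View pics/d_c2.png

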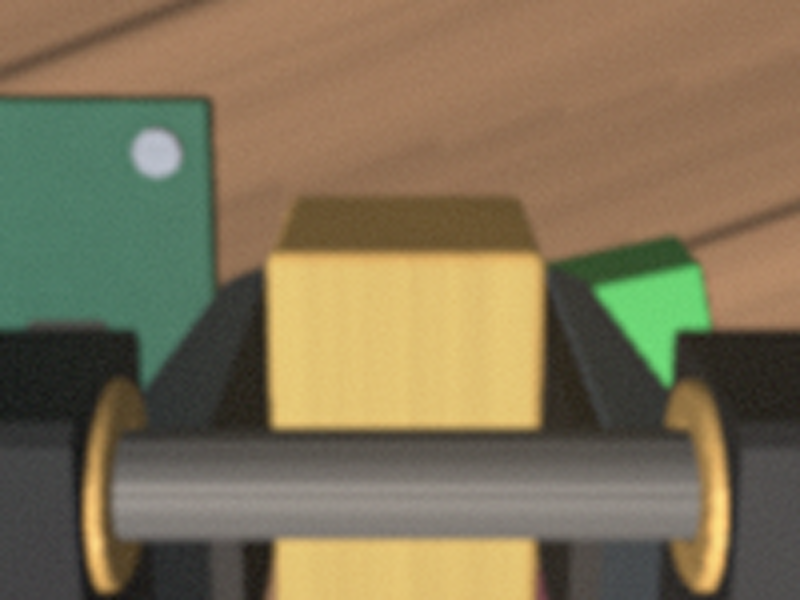

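```bash
python3 - <<'E'
from h import *
import pickle
f=pickle.load(open("pics/d_wrist.pkl","rb"))
q=lambda p:np.array(p,float)/2.7+[-.3,150-.3]
e=onz(f,q([[735,67],[52,62],[739,187]]),12);print(e.round(1).tolist(),np.linalg.norm(e[1]-e[0]))
d=e[1]-e[0];a=np.arctan2(d[1],d[0]);print(np.degrees(a))
ex=np.array([np.cos(a),np.sin(a)]);ey=np.array([-ex[1],ex[0]])
o=(e[0]+e[1])[:2]/2+90*ey;print("origin",o,"from corner",e[0][:2]+150*ex+90*ey,"ledge",o-100*ex)
h=onz(f,q([[381,140],[412,420]]),35);print("hinge",h.round(1).tolist(),h.mean(0))
E
```

```text
[[625.6, -150.6, 12.0], [730.4, 126.8, 12.0], [574.5, -131.2, 12.0]] 296.5659676853637
69.29931043841472
origin [593.82271255  19.897795  ] from corner [594.4296539   21.50396021] ledge [558.47410236 -73.64618266]
hinge [[650.4, -5.8, 35.0], [528.7, 45.8, 35.0]] [589.54654259  19.99544056  35.        ]
```

Call:
arm_command --deltas '[[0.2,[-8,30,0],0],[0.2,[-16,65,0],0],[0.2,[-24,100,0],0],[0.2,[-30,124,0],0],[0.2,[-30,124,-30],0],[0.2,[-30,124,-65],0],[0.2,[-30,124,-100],0],[0.2,[-30,124,-120],0],[0.2,[-30,124,-128],0],[0.2,[-30,124,-133],0],[0.2,[-30,124,-133],0],[0.2,[-30,124,-133],0]]'

```text
time_s: 6.25
ee_pos: [562.3, -76.4, 66.1]
ee_rot: [-171.8, 89.9, -12.1]
force: [-0.2, 0.1, -5.2]
gripper_width: 36.1
```

```bash
python3 - <<'E'
from h import *
from workcell import env,cams
import pickle
for n in("wrist","scene","top"):
    f=grab(n,"e");pickle.dump(f,open(f"pics/e_{n}.pkl","wb"))
    if n=="scene":crop(f,270,180,430,300,5,"pics/e_cs.png")
    if n=="top":crop(f,270,140,370,240,6,"pics/e_ct.png")
print(env.state()["ee_pos"],env.state()["force"])
E
```

```text
[561.91338972 -76.16262491  66.072786  ] [-0.7661574   0.54129181 -6.43332489]
```

View pics/e_cs.png

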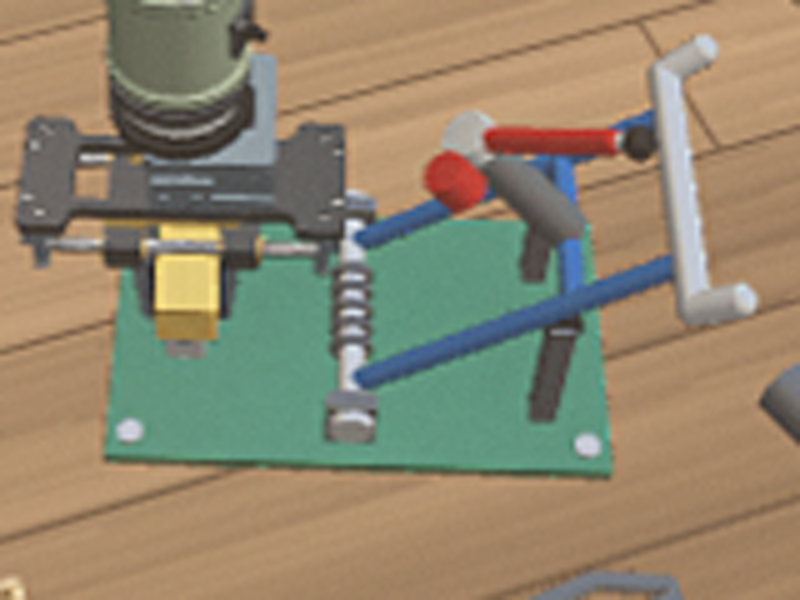

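View pics/e_wrist.png

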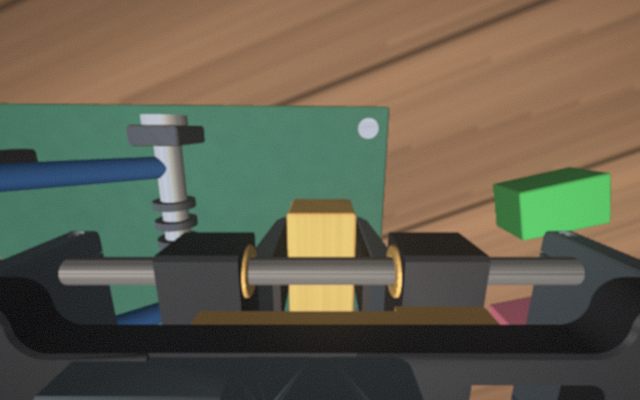

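```bash
python3 - <<'E'
from h import *
import pickle
f=pickle.load(open("pics/e_wrist.pkl","rb"))
e=onz(f,[[388,107.5],[1,104.5],[382,233]],12);print(e.round(1).tolist())
d=e[1]-e[0];a=np.arctan2(d[1],d[0]);print(np.degrees(a));a=np.radians(69.4)
ex=np.array([np.cos(a),np.sin(a)]);ey=np.array([-ex[1],ex[0]])
o=e[0][:2]+150*ex+90*ey;print("origin",o,"ledge",o-100*ex)
# block: far top edge row213 (287..356) at z=66+16, bottom far row 200 at z=48
t=onz(f,[[287,213],[356,213]],82);b=onz(f,[[291.5,199.5],[351,199.5]],48)
for w in(t,b):
    print(w.round(1).tolist(),"centre",w.mean(0)[:2]+30*ey)
E
```

```text
[[624.5, -148.3, 12.0], [719.3, 100.9, 12.0], [538.4, -116.9, 12.0]]
69.18016871101382
origin [593.06380902  23.7499356 ] ledge [557.87964418 -69.85601797]
[[594.7, -69.7, 82.0], [582.6, -102.4, 82.0]] centre [560.5589439  -75.53435365]
[[594.0, -68.3, 48.0], [581.2, -102.8, 48.0]] centre [559.47614081 -74.97240342]
```

Call:
arm_command --deltas '[[0.2,[-1.5,2,-2],0],[0.2,[-1.5,2,-4],0],[0.2,[-1.5,2,-6],0],[0.2,[-1.5,2,-7.5],0],[0.2,[-1.5,2,-7.5],0],[0.2,[-1.5,2,-7.5],0]]'

```text
time_s: 7.0
ee_pos: [559.6, -73.9, 58.0]
ee_rot: [-100.6, 90.0, 59.0]
force: [-2.4, 1.1, 1.8]
gripper_width: 35.8
```

Contact with the ledge is confirmed: the vertical force went from -6.4 to +1.8 N. Releasing.

Call:
arm_command --deltas '[[0.45,[0,0,0],0],[0.5,[0,0,0],0],[0.6,[0,0,0],0],[0.6,[0,0,0],0],[0.6,[0,0,10],0],[0.6,[0,0,30],0],[0.6,[0,0,60],0],[0.6,[0,0,100],0],[0.6,[0,0,140],0],[0.6,[0,0,180],0],[0.6,[-10,-30,200],0],[0.6,[-20,-70,200],0],[0.6,[-20,-80,200],0],[0.6,[-20,-80,200],0]]'

```text
time_s: 8.4
ee_pos: [539.5, -155.1, 257.9]
ee_rot: [-165.3, 90.0, -5.8]
force: [-0.1, -0.4, -0.5]
gripper_width: 54.5
```

```bash
python3 - <<'E'
from h import *
from workcell import env,cams
import pickle
for n in("wrist","scene","top"):
    f=grab(n,"g");pickle.dump(f,open(f"pics/g_{n}.pkl","wb"))
    if n=="scene":crop(f,270,180,430,300,5,"pics/g_cs.png")
print(env.state()["ee_pos"],env.state()["force"])
E
```

```text
[ 539.76740153 -153.04000694  257.18471681] [-0.65280933 -0.32004136 -0.55625654]
```

View pics/g_cs.png

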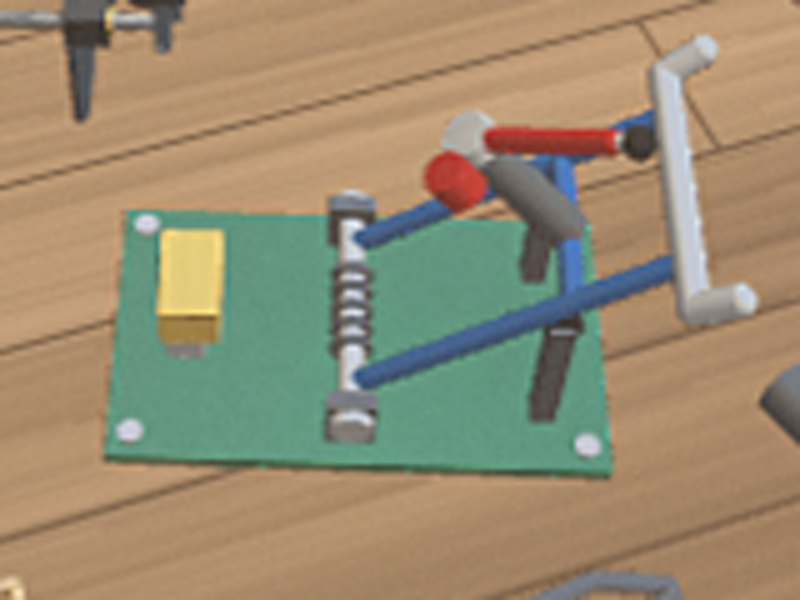

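View pics/g_wrist.png

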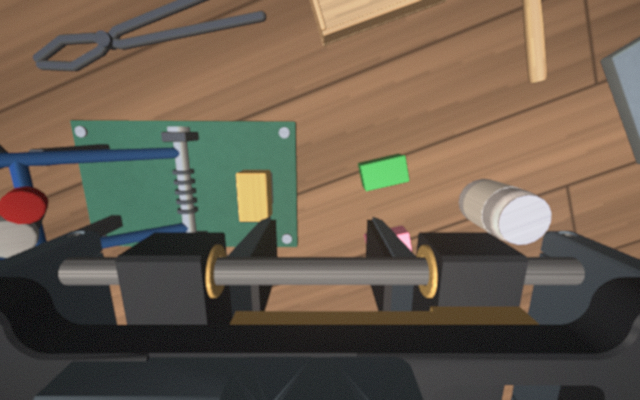

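The block sits flat on the ledge at scene crop (190,285), and the plate and block are both visible in the wrist view. I'll check the centring in the plate frame and refine the stand pose.

```bash
python3 - <<'E'
from h import *
import pickle
f=pickle.load(open("pics/g_wrist.pkl","rb"))
crop(f,60,105,310,260,3.2,"pics/g_cw.png")
E
```

```text
(no output)
```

View pics/g_cw.png

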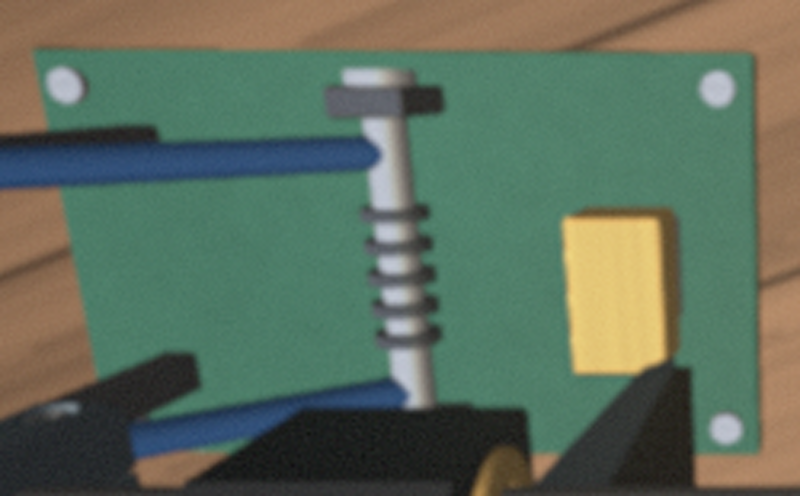

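```bash
python3 - <<'E'
from h import *
import pickle
from scipy.optimize import least_squares
f=pickle.load(open("pics/g_wrist.pkl","rb"))
q=lambda p:np.array(p,float)/3.2+[60-.34,105-.34]
c=onz(f,q([[36,50],[753,55],[759,453]]),12);print(c.round(1).tolist(),np.linalg.norm(c[0]-c[1]),np.linalg.norm(c[2]-c[1]))
loc=np.array([[150,-90],[-150,-90],[-150,90]])
def T(p,l):
    r=np.array([[np.cos(p[2]),-np.sin(p[2])],[np.sin(p[2]),np.cos(p[2])]]);return l@r.T+p[:2]
s=least_squares(lambda p:(T(p,loc)-c[:,:2]).ravel(),[594,20,1.2]).x
print(s,np.degrees(s[2]),"res",(T(s,loc)-c[:,:2]).round(1).tolist(),"ledge",T(s,np.array([[-100,0]])))
b=onz(f,q([[562,216],[660,218],[666,375],[573,374]]),74);m=b.mean(0)[:2];print(b.round(1).tolist(),m)
r=np.array([[np.cos(s[2]),-np.sin(s[2])],[np.sin(s[2]),np.cos(s[2])]])
print("block in base",(m-s[:2])@r)
h=onz(f,q([[387,120],[415,400]]),35);print((h[:,:2]-s[:2])@r)
# two-ray scene check
S=pickle.load(open("pics/g_scene.pkl","rb"));qs=lambda p:np.array(p,float)/5+[270-.4,180-.4]
bs=onz(S,qs([[162,230],[224,232],[219,317],[159,315]]),74);print("scene block",bs.mean(0),(bs.mean(0)[:2]-s[:2])@r)
cs=onz(S,qs([[106,458],[127,210],[611,473]]),12);print("scene plate corners base",(cs[:,:2]-s[:2])@r)
E
```

```text
[[729.9, 127.8, 12.0], [624.0, -149.2, 12.0], [458.9, -86.2, 12.0]] 296.5238527110155 176.66088019926337
[593.99087288  21.49904961   1.20737903] 69.17772270663939 res [[1.6, 2.0], [0.8, -1.5], [-2.4, -0.5]] ledge [[558.44383216 -71.96970397]]
[[592.9, -67.4, 74.0], [579.7, -100.7, 74.0], [523.4, -79.1, 74.0], [536.2, -46.0, 74.0]] [558.05308126 -73.310663  ]
block in base [-101.39227807   -0.11144125]
[[ -5.18399438 -62.71584675]
 [ -3.86031835  54.77406714]]
scene block [562.2228315  -74.13305445  74.        ] [-100.67873429   -4.30119065]
scene plate corners base [[-146.86810299  -95.03666837]
 [-148.24394451   84.81124426]
 [ 148.31328229  -93.50748356]]
```

Block is at base (-101.4, -0.1), so it is centred to about 1.5 mm. Next I'll verify the frame and kickstand model against the images.

```bash
cat >> h.py <<'E'
O=np.array([594,21.5]);A=np.radians(69.2)
def B(p):
    p=np.atleast_2d(np.array(p,float));r=np.array([[np.cos(A),-np.sin(A)],[np.sin(A),np.cos(A)]])
    return np.c_[p[:,:2]@r.T+O,p[:,2]]
def model(th,q):
    u=np.array([np.sin(th),0,np.cos(th)]);n=np.array([-np.cos(th),0,np.sin(th)]);y=np.array([0,1,0]);H=np.array([0,0,35.])
    piv=H+150*u+100*n;ft=piv+107*(u*np.cos(q-.45)+y*np.sin(q-.45));bar=H+220*u
    return dict(piv=piv,foot=ft,bar=bar,bar1=bar-80*y,bar2=bar+80*y)
E
python3 - <<'E'
from h import *
import pickle
m=model(.9,0)
for n in("scene","top","wrist"):
    f=pickle.load(open(f"pics/g_{n}.pkl","rb"));im=f["img"][:,:,::-1].copy()
    for k,v in m.items():
        u=proj(f,B(v))[0];print(n,k,u.round(1),B(v).round())
        if 0<u[0]<640 and 0<u[1]<400: cv2.circle(im,tuple(int(round(t)) for t in u),1,(0,255,255),-1)
    if n=="scene":cv2.imwrite("pics/g_m_scene.png",cv2.resize(im[170:290,310:430],None,fx=5,fy=5))
    if n=="top":cv2.imwrite("pics/g_m_top.png",cv2.resize(im[130:230,235:335],None,fx=6,fy=6))
E
```

```text
scene piv [365.2 206.7] [[614.  73. 207.]]
scene foot [399.  207.4] [[684. 127. 266.]]
scene bar [406.7 215.9] [[655. 183. 172.]]
scene bar1 [410.  240.4] [[730. 154. 172.]]
scene bar2 [403.7 193.6] [[580. 211. 172.]]
top piv [291.3 179.7] [[614.  73. 207.]]
top foot [274.7 156.4] [[684. 127. 266.]]
top bar [261.6 168.8] [[655. 183. 172.]]
top bar1 [270.2 148.4] [[730. 154. 172.]]
top bar2 [253.  189.4] [[580. 211. 172.]]
wrist piv [  5.9 237. ] [[614.  73. 207.]]
wrist foot [-279.4  194. ] [[684. 127. 266.]]
wrist bar [-86.6 222. ] [[655. 183. 172.]]
wrist bar1 [-120.2  127.6] [[730. 154. 172.]]
wrist bar2 [-57.8 302.9] [[580. 211. 172.]]
```

View pics/g_m_scene.png

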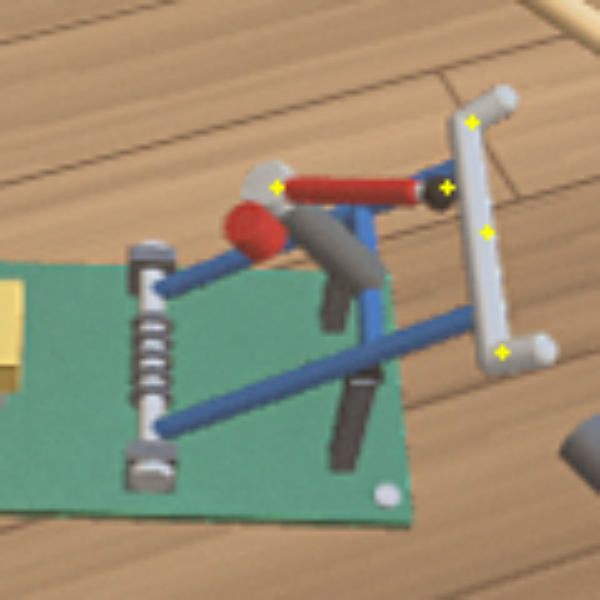

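View pics/g_m_top.png

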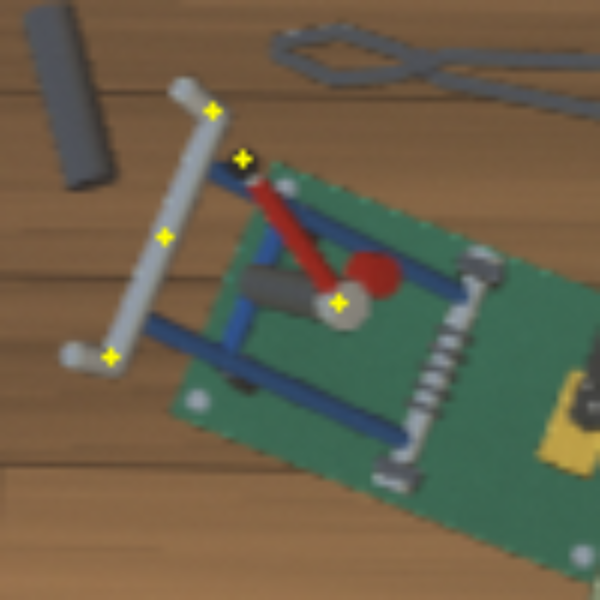

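The model matches both views within about 2 px: pivot, foot and crossbar all line up. Closing the gripper and going high to the kickstand's -y side.

Call:
arm_command --deltas '[[0.3,[0,0,40],0],[0,[0,0,75],0],[0,[25,37,75],0],[0,[50,74,75],0],[0,[75,111,75],0],[0,[100,148,75],0],[0,[125,185,75],0],[0,[150,222,75],0],[0,[166,244,75],0],[0,[166,244,75],0],[0,[166,244,40],0],[0,[166,244,5],0],[0,[166,244,-20],0],[0,[166,244,-28],0],[0,[166,244,-28],0],[0,[166,244,-28],0]]'

```text
time_s: 10.15
ee_pos: [706.3, 90.2, 231.2]
ee_rot: [-155.1, 89.9, 4.5]
force: [-0.5, -0.4, 0.1]
gripper_width: 0.4
```

```bash
python3 - <<'E'
from h import *
from workcell import env,cams
for n in("scene","wrist"):
    f=grab(n,"i")
    if n=="scene":crop(f,310,130,460,270,5,"pics/i_cs.png")
s=env.state();print(s["ee_pos"],s["force"],s["gripper_width"],s["time_s"])
E
```

```text
[706.53663567  90.07647379 231.70751857] [-0.04363162 -0.80255318  0.34929841] 0.17103717424333387 10.25
```

View pics/i_cs.png

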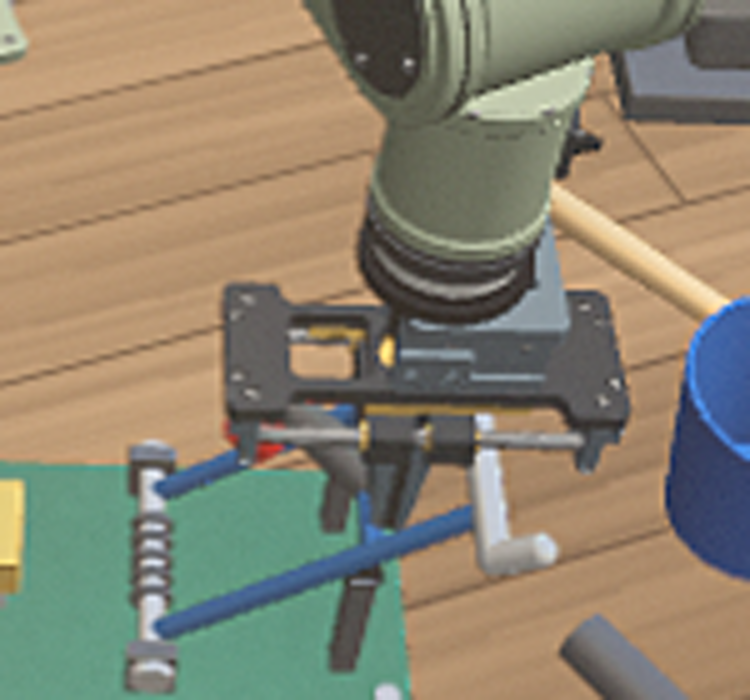

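View pics/i_wrist.png

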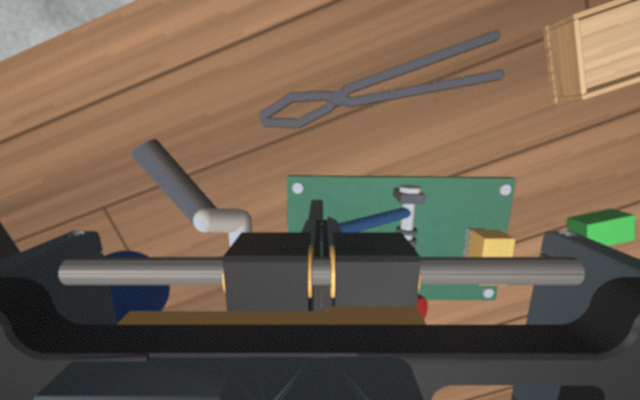

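The closed fingers are on the -y side of the leg. Pushing along base +y.

Call:
arm_command --deltas '[[0,[-9.5,3.5,0],0],[0,[-19,7,0],0],[0,[-28,10.5,0],0],[0,[-37.5,14,0],0],[0,[-47,17.5,0],0],[0,[-56,21,0],0],[0,[-65.5,25,0],0],[0,[-75,28.5,0],0],[0,[-84,32,0],0],[0,[-94,35.5,0],0],[0,[-94,35.5,0],0],[0,[-94,35.5,0],0],[0,[-94,35.5,0],0],[0,[-94,35.5,0],0]]'

```text
time_s: 11.65
ee_pos: [612.0, 125.4, 229.3]
ee_rot: [84.7, 90.0, -115.7]
force: [0.0, -0.7, -1.0]
gripper_width: 0.4
```

```bash
python3 - <<'E'
from h import *
from workcell import env,cams
for n in("scene","wrist"):
    f=grab(n,"j")
    if n=="scene":crop(f,310,130,460,270,5,"pics/j_cs.png")
s=env.state();print(s["ee_pos"],s["force"],s["gripper_width"],s["time_s"])
E
```

```text
[611.95543912 125.34431502 229.28656567] [0.38705553 0.07396698 0.89530005] 0.41349114848700264 11.75
```

View pics/j_cs.png

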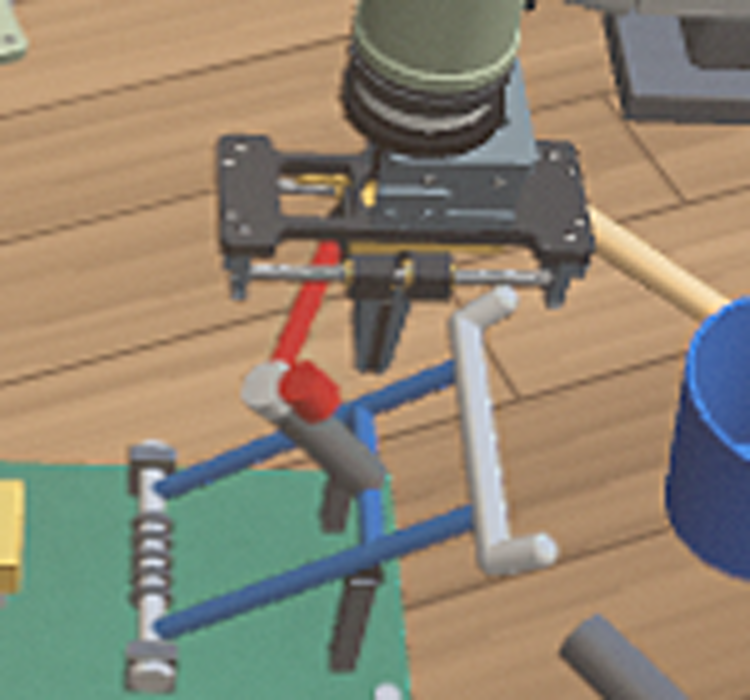

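View pics/j_wrist.png

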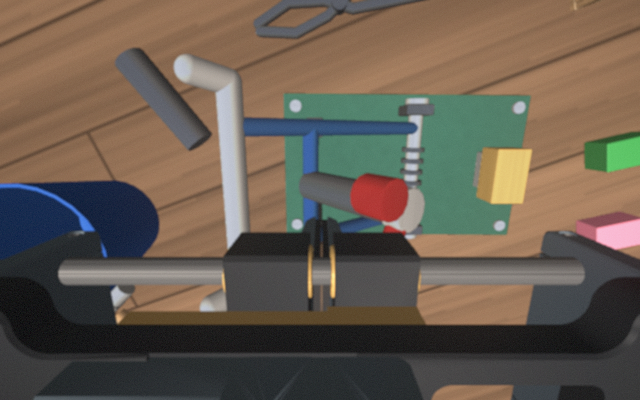

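The leg is past centre and swinging down on the +y side. Retracting upwards and waiting for it.

Call:
arm_command --deltas '[[0,[10,-4,0],0],[0,[10,-4,40],0],[0,[10,-4,80],0],[0,[10,-4,90],0],[0.3,[10,-4,90],0],[0.5,[10,-4,90],0],[0.55,[10,-4,90],0],[0.55,[10,-4,90],0],[0.55,[10,-4,90],0],[0.55,[10,-4,90],0]]'

```text
time_s: 12.75
ee_pos: [621.6, 121.5, 319.0]
ee_rot: [36.9, 89.9, -163.5]
force: [-0.4, 0.9, 0.9]
gripper_width: 45.7
```

```bash
python3 - <<'E'
from h import *
from workcell import env,cams
import pickle
for n in("scene","wrist"):
    f=grab(n,"k");pickle.dump(f,open(f"pics/k_{n}.pkl","wb"))
    if n=="scene":
        im=f["img"].copy()
        for k,v in model(.9,3.65).items():
            u=proj(f,B(v))[0];cv2.circle(f["img"],tuple(int(round(t)) for t in u),1,(255,255,0),-1)
        crop(f,290,150,440,280,5,"pics/k_cs.png")
s=env.state();print(s["ee_pos"],s["force"],s["gripper_width"],s["time_s"])
E
```

```text
[621.65262822 121.51901812 319.26921553] [0.32368519 0.58649016 0.16487273] 50.065265373192105 12.85
```

View pics/k_cs.png

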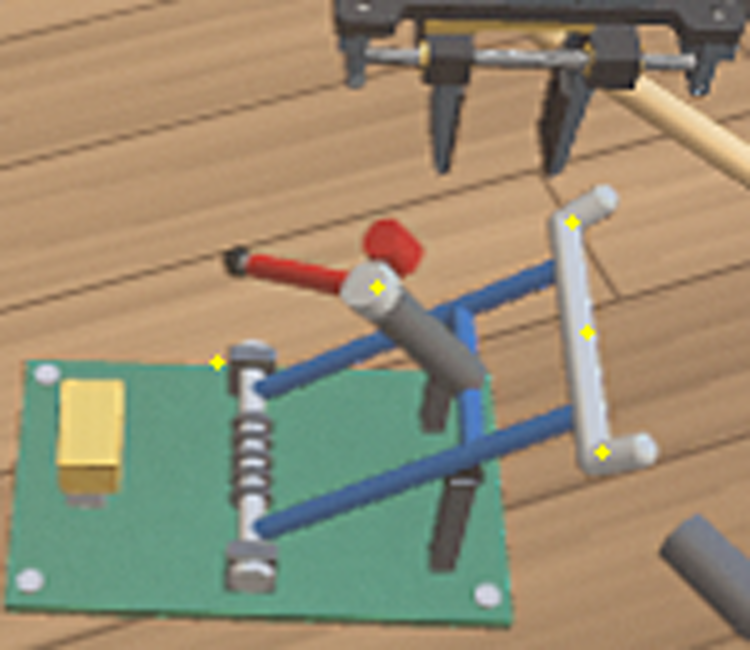

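View pics/k_wrist.png

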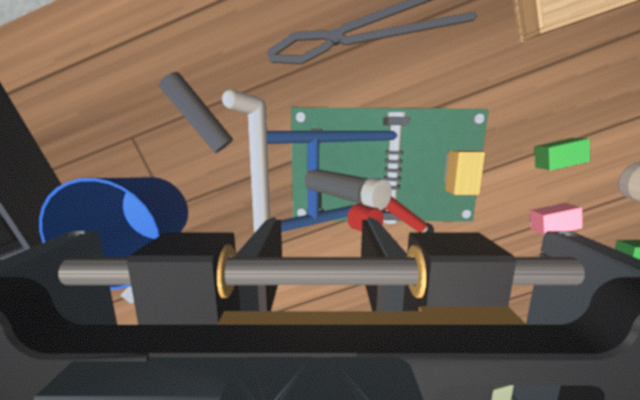

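The kickstand is still swinging slowly down. Meanwhile I'll go above the crossbar.

Call:
arm_command --deltas '[[0.6,[12,22,0],0],[0.6,[24,44,0],0],[0.6,[33,61,0],0],[0.6,[33,61,0],0],[0.6,[33,61,0],0],[0.6,[33,61,0],0],[0.6,[33,61,0],0],[0.6,[33,61,0],0],[0.6,[33,61,0],0],[0.6,[33,61,0],0]]'

```text
time_s: 13.85
ee_pos: [654.7, 182.2, 319.6]
ee_rot: [162.5, 90.0, -37.9]
force: [-0.3, -0.5, -0.1]
gripper_width: 54.7
```

```bash
python3 - <<'E'
from h import *
from workcell import env,cams
import pickle
for n in("scene","wrist"):
    f=grab(n,"l");pickle.dump(f,open(f"pics/l_{n}.pkl","wb"))
    for k,v in model(.9,3.65).items():
            u=proj(f,B(v))[0];cv2.circle(f["img"],tuple(int(round(t)) for t in u),1,(255,255,0),-1)
    if n=="scene":
        crop(f,290,150,440,280,5,"pics/l_cs.png")
    else: crop(f,160,100,480,300,2.4,"pics/l_cw.png")
s=env.state();print(s["ee_pos"],s["force"],s["gripper_width"],s["time_s"])
E
```

```text
[654.6938708  182.37981146 319.51803658] [ 1.00220875  0.3182683  -0.18723552] 54.827990980141685 13.95
```

View pics/l_cs.png

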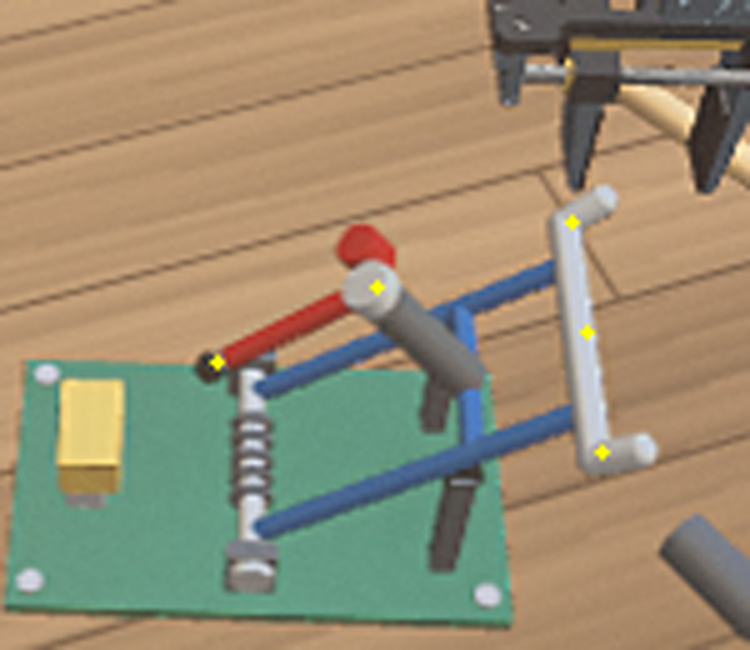

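View pics/l_cw.png

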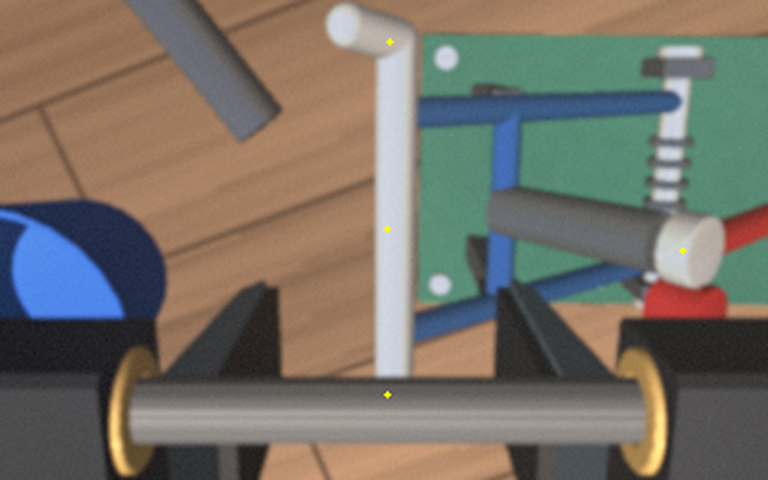

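The kickstand is down: its foot at scene crop (210,365) coincides with the predicted 3.65 rad position. The bar sits about 2 mm to base -x of the prediction. Descending and gripping.

Call:
arm_command --deltas '[[0.6,[-1,-1.5,-40],0],[0.6,[-1,-1.5,-80],0],[0.6,[-1,-1.5,-115],0],[0.6,[-1,-1.5,-140],0],[0.6,[-1,-1.5,-155],0],[0.6,[-1,-1.5,-155],0],[0.4,[-1,-1.5,-155],0],[0.1,[-1,-1.5,-155],0],[0.1,[-1,-1.5,-155],0],[0.1,[-1,-1.5,-155],0],[0.1,[-1,-1.5,-155],0],[0.1,[-1,-1.5,-155],0],[0.1,[-1,-1.5,-155],0],[0.1,[-1,-1.5,-155],0]]' --grip_force 25

```text
time_s: 15.35
ee_pos: [653.4, 179.4, 164.9]
ee_rot: [94.7, 89.8, -105.7]
force: [-1.9, -4.8, 2.3]
gripper_width: 17.4
```

```bash
python3 - <<'E'
from h import *
from workcell import env,cams
f=grab("scene","n");crop(f,290,130,440,280,5,"pics/n_cs.png")
s=env.state();print(s["ee_pos"],s["force"],s["torque"],s["gripper_width"],s["time_s"])
p=s["ee_pos"][:2]-O;x=p@[np.cos(A),np.sin(A)];y=p@[-np.sin(A),np.cos(A)];print("base",x,y, "arc r",np.hypot(x,s["ee_pos"][2]+8-35),"th",np.arctan2(x,s["ee_pos"][2]+8-35))
E
```

```text
[653.37014131 179.35956027 164.89750256] [-1.6034722  -5.79289809  2.750909  ] [-0.85172051  0.26200452 -0.12455495] 17.618401623777046 15.4
base 168.6539207430824 0.5562964281169324 arc r 217.8528544565605 th 0.8853939056630133
```

View pics/n_cs.png

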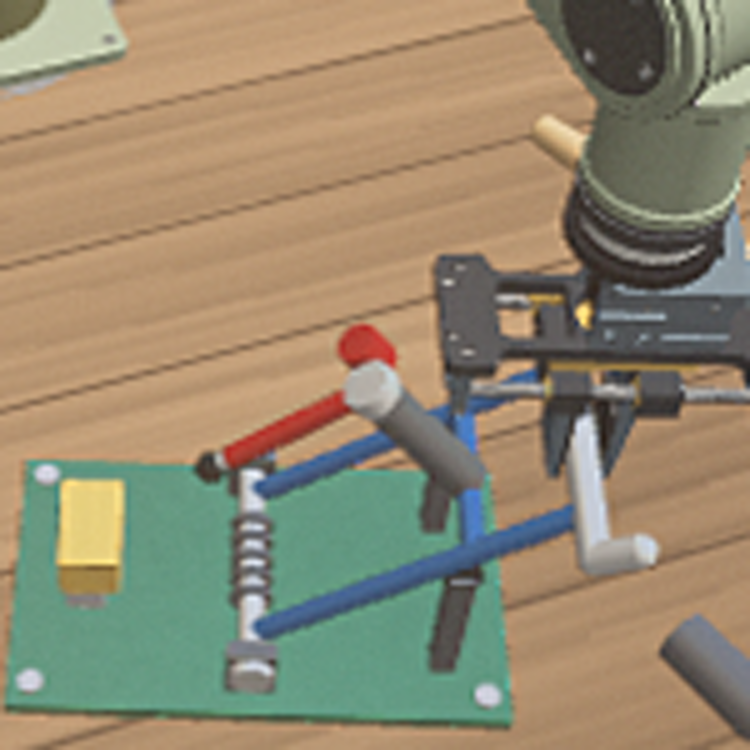

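```bash
python3 -c "
import numpy as np
print([[0.1,[round(220*(np.sin(t)-np.sin(.9))*.355,1),round(220*(np.sin(t)-np.sin(.9))*.935,1),round(220*(np.cos(t)-np.cos(.9)),1)],0] for t in [.86,.81,.76,.71,.66,.61,.56,.51,.46,.41,.36,.31,.26,.21,.17,.14,.12,.12,.08,.05,.03,.01,0,-.01]])"
```

```text
[[0.1, [np.float64(-2.0), np.float64(-5.2), np.float64(6.8)], 0], [0.1, [np.float64(-4.6), np.float64(-12.1), np.float64(14.9)], 0], [0.1, [np.float64(-7.4), np.float64(-19.4), np.float64(22.7)], 0], [0.1, [np.float64(-10.3), np.float64(-27.0), np.float64(30.1)], 0], [0.1, [np.float64(-13.3), np.float64(-35.0), np.float64(37.0)], 0], [0.1, [np.float64(-16.4), np.float64(-43.3), np.float64(43.6)], 0], [0.1, [np.float64(-19.7), np.float64(-51.9), np.float64(49.6)], 0], [0.1, [np.float64(-23.1), np.float64(-60.7), np.float64(55.2)], 0], [0.1, [np.float64(-26.5), np.float64(-69.8), np.float64(60.4)], 0], [0.1, [np.float64(-30.0), np.float64(-79.1), np.float64(65.0)], 0], [0.1, [np.float64(-33.7), np.float64(-88.7), np.float64(69.1)], 0], [0.1, [np.float64(-37.4), np.float64(-98.4), np.float64(72.8)], 0], [0.1, [np.float64(-41.1), np.float64(-108.2), np.float64(75.9)], 0], [0.1, [np.float64(-44.9), np.float64(-118.3), np.float64(78.4)], 0], [0.1, [np.float64(-48.0), np.float64(-126.3), np.float64(80.1)], 0], [0.1, [np.float64(-50.3), np.float64(-132.4), np.float64(81.1)], 0], [0.1, [np.float64(-51.8), np.float64(-136.5), np.float64(81.7)], 0], [0.1, [np.float64(-51.8), np.float64(-136.5), np.float64(81.7)], 0], [0.1, [np.float64(-54.9), np.float64(-144.7), np.float64(82.5)], 0], [0.1, [np.float64(-57.3), np.float64(-150.8), np.float64(83.0)], 0], [0.1, [np.float64(-58.8), np.float64(-155.0), np.float64(83.1)], 0], [0.1, [np.float64(-60.4), np.float64(-159.1), np.float64(83.2)], 0], [0.1, [np.float64(-61.2), np.float64(-161.1), np.float64(83.2)], 0], [0.1, [np.float64(-62.0), np.float64(-163.2), np.float64(83.2)], 0]]
```

Call:
arm_command --deltas '[[0.1,[-2,-5.2,6.8],0],[0.1,[-4.6,-12.1,14.9],0],[0.1,[-7.4,-19.4,22.7],0],[0.1,[-10.3,-27,30.1],0],[0.1,[-13.3,-35,37],0],[0.1,[-16.4,-43.3,43.6],0],[0.1,[-19.7,-51.9,49.6],0],[0.1,[-23.1,-60.7,55.2],0],[0.1,[-26.5,-69.8,60.4],0],[0.1,[-30,-79.1,65],0],[0.1,[-33.7,-88.7,69.1],0],[0.1,[-37.4,-98.4,72.8],0],[0.1,[-41.1,-108.2,75.9],0],[0.1,[-44.9,-118.3,78.4],0],[0.1,[-48,-126.3,80.1],0],[0.1,[-50.3,-132.4,81.1],0],[0.1,[-51.8,-136.5,81.7],0],[0.1,[-51.8,-136.5,81.7],0],[0.1,[-51.8,-136.5,81.7],0]]' --grip_force 40

```text
time_s: 17.3
ee_pos: [602.9, 46.6, 251.7]
ee_rot: [-125.8, 89.4, 33.9]
force: [1.3, 6.4, 8.6]
gripper_width: 17.3
```

```bash
python3 - <<'E'
from h import *
from workcell import env,cams
import pickle
for n in("scene","wrist","top"):
    f=grab(n,"o");pickle.dump(f,open(f"pics/o_{n}.pkl","wb"))
    if n=="scene":crop(f,270,120,420,270,5,"pics/o_cs.png")
s=env.state();print(s["ee_pos"],s["force"],s["torque"],s["gripper_width"],s["time_s"])
p=s["ee_pos"][:2]-O;x=p@[np.cos(A),np.sin(A)];y=p@[-np.sin(A),np.cos(A)];print("base",x,y)
E
```

```text
[602.89945264  46.68289152 251.68126826] [1.33260923 5.55192577 8.68822374] [ 1.51901447 -0.24492959 -0.23987509] 17.08301878111447 17.45
base 26.701871188730404 0.6231832781585609
```

View pics/o_cs.png

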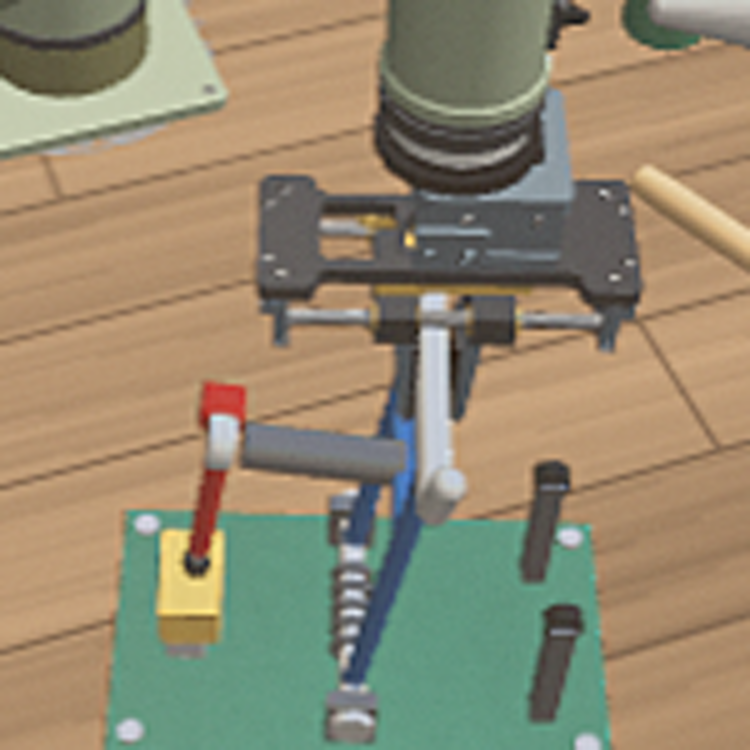

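View pics/o_wrist.png

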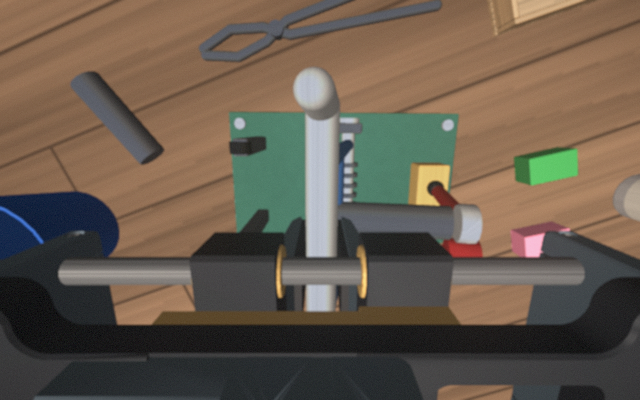

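```bash
cat > fit.py <<'E'
from h import *
import sys,pickle
from scipy.optimize import least_squares
def fit(f,obs,q=3.65):
    # obs: name->pixel ; plate corners c1..; params th,dx,dy,da
    def pts(p):
        m=model(p[0],q);m.update(c_mm=np.array([-150,-90,12.]),c_mp=np.array([-150,90,12.]),c_pm=np.array([150,-90,12.]),
          l_mm=np.array([-138,-78,12.]),l_pm=np.array([138,-78,12.]))
        r=np.array([[np.cos(p[3]),-np.sin(p[3])],[np.sin(p[3]),np.cos(p[3])]])
        out=[]
        for k in obs:
            v=m[k].copy();v[:2]=r@v[:2]+p[1:3];out.append(proj(f,B(v))[0])
        return np.array(out)
    O_=np.array(list(obs.values()))
    s=least_squares(lambda p:np.r_[(pts(p)-O_).ravel(),p[1]/10,p[2]/10,p[3]/.03],[.1,0,0,0])
    return s.x,(pts(s.x)-O_).round(1)
E
python3 - <<'E'
from fit import *
f=pickle.load(open("pics/o_scene.pkl","rb"))
q=lambda x,y:np.array([x,y])/5+[270-.4,120-.4]
o=dict(piv=q(223,440),foot=q(197,563),bar1=q(437,497),c_mp=q(127,510),c_pm=q(610,735+18))
del o["c_pm"]
print(fit(f,o))
crop(f,270,200,420,300,5,"pics/o_cs2.png")
w=pickle.load(open("pics/o_wrist.pkl","rb"));crop(w,200,60,480,270,2.8,"pics/o_cw.png")
E
```

```text
(array([0.11532467, 0.51760011, 0.98524176, 0.01684524]), array([[-0.2,  0.3],
       [ 1. , -0.2],
       [-0.2,  0.7],
       [-0.8, -0.9]]))
```

View pics/o_cs2.png

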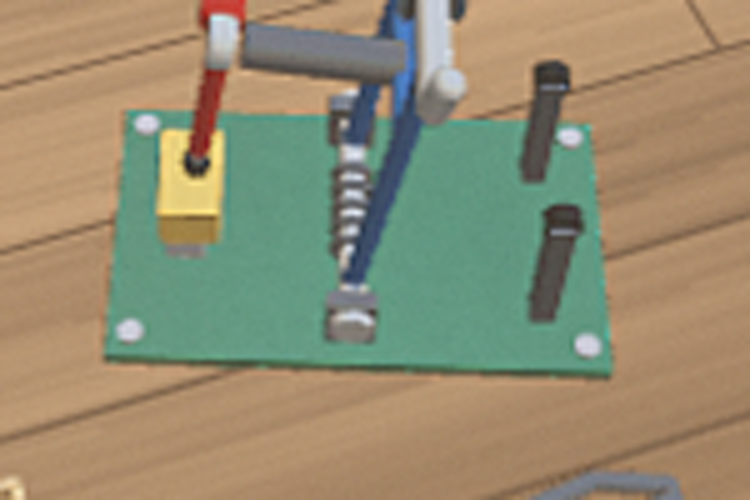

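View pics/o_cw.png

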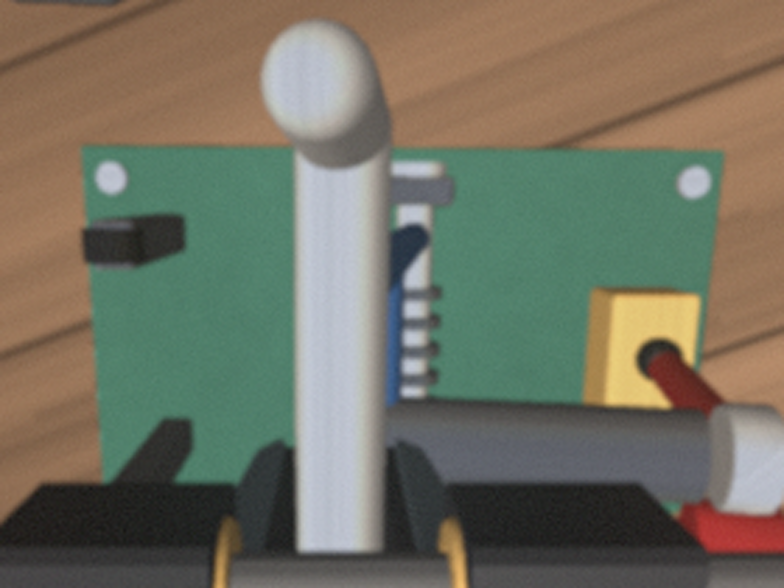

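Call:
arm_command --deltas '[[0.1,[-2,-5.5,1],0],[0.1,[-4,-11,2],0],[0.1,[-6,-16,3],0],[0.1,[-7.5,-20,4],0],[0.1,[-8.5,-22,4],0],[0.1,[-9.5,-24.5,4],0],[0.1,[-9.5,-24.5,4],0],[0.1,[-9.5,-24.5,4],0]]' --grip_force 40

```text
time_s: 18.25
ee_pos: [593.4, 21.9, 254.4]
ee_rot: [-124.5, 89.5, 35.2]
force: [2.4, 5.3, 3.8]
gripper_width: 16.9
```

```bash
cat > look.py <<'E'
from fit import *
from workcell import env,cams
t=sys.argv[1]
for n in("scene","wrist"):
    f=grab(n,t);pickle.dump(f,open(f"pics/{t}_{n}.pkl","wb"))
    if n=="scene":crop(f,270,160,420,280,5,f"pics/{t}_cs.png")
    else:crop(f,200,60,480,270,2.8,f"pics/{t}_cw.png")
s=env.state();print(s["ee_pos"],s["force"],s["torque"],s["gripper_width"],s["time_s"])
p=s["ee_pos"][:2]-O;x=p@[np.cos(A),np.sin(A)];y=p@[-np.sin(A),np.cos(A)];print("base",x,y)
E
python3 look.py p
```

```text
[593.44710283  21.96625783 254.36073922] [2.69641221 6.11960611 3.66862754] [ 1.51206719 -0.50818358 -0.27980824] 17.570438957878213 18.35
base 0.23953216105715125 0.6824338739409807
```

View pics/p_cs.png

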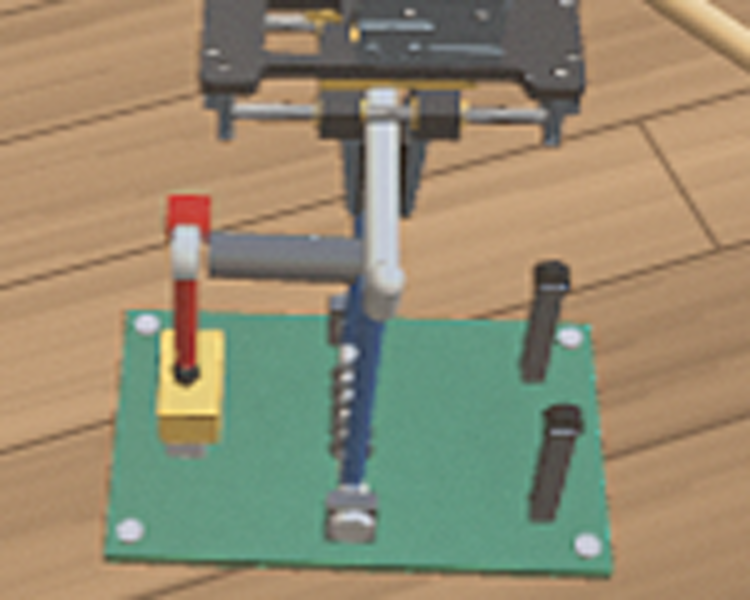

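View pics/p_cw.png

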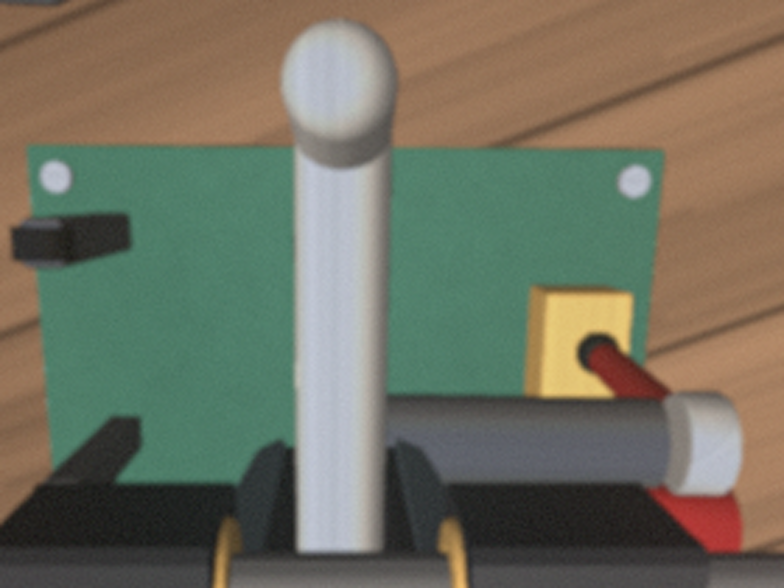

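```bash
python3 - <<'E'
from fit import *
f=pickle.load(open("pics/p_scene.pkl","rb"))
q=lambda x,y:np.array([x,y])/5+[270-.4,160-.4]
o=dict(piv=q(186,252),foot=q(186,372),bar1=q(385,293),c_mp=q(127,310))
print(fit(f,o))
o=dict(piv=q(186,252),bar1=q(385,293),c_mp=q(127,310),l_mm=q(130,530),l_pm=q(588,544))
print(fit(f,o))
im=f["img"]
for th,c in((0.03,(255,255,0)),(-.03,(255,0,255))):
  for k,v in model(th,3.65).items():
    u=proj(f,B(v))[0]; cv2.circle(im,tuple(int(round(t)) for t in u),0,c,-1)
crop(f,290,190,370,270,8,"pics/p_m.png")
E
```

```text
(array([ 1.00771660e-03, -4.83975859e-01,  1.28543193e+00,  1.63581730e-02]), array([[ 0.4, -0. ],
       [ 1.1,  0. ],
       [-0.4,  0.8],
       [-1.1, -1. ]]))
(array([-0.00284855,  0.64522216,  1.88427136,  0.01257664]), array([[ 0.6, -0.2],
       [-0.4,  0.6],
       [-0.6, -1.3],
       [-0.8,  0.6],
       [ 1.1, -0.1]]))
```

View pics/p_m.png

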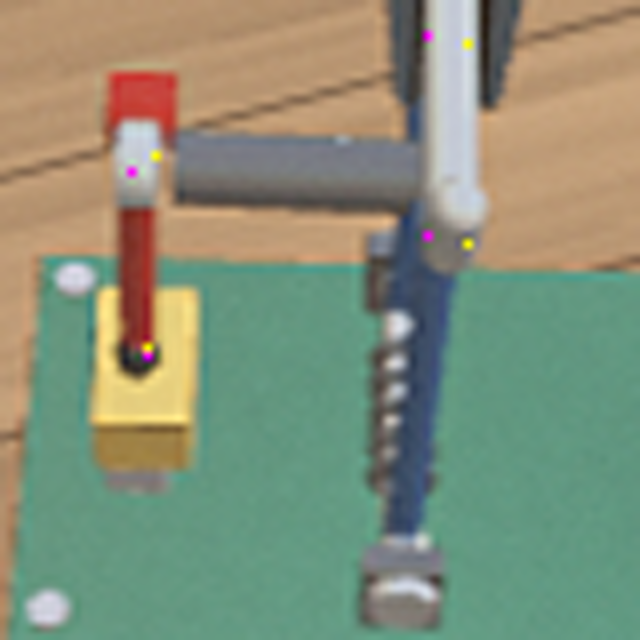

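The scene fit gives a lean of about 0.00 rad and the hand position suggests about 0.02. I'll nudge it slightly further and settle.

Call:
arm_command --deltas '[[0.1,[-0.5,-1.5,0],0],[0.1,[-0.5,-1.5,0],0],[0.1,[-0.5,-1.5,0],0],[0.1,[-0.5,-1.5,0],0],[0.1,[-0.5,-1.5,0],0],[0.1,[-0.5,-1.5,0],0],[0.1,[-0.5,-1.5,0],0],[0.1,[-0.5,-1.5,0],0]]' --grip_force 40

```text
time_s: 19.15
ee_pos: [592.9, 20.6, 254.4]
ee_rot: [-123.7, 89.5, 35.9]
force: [2.4, 5.9, 4.6]
gripper_width: 17.1
```

```bash
python3 look.py r
```

```text
[592.92256291  20.62323378 254.443205  ] [1.933791   6.2295527  3.79562699] [ 1.62771134 -0.56328122 -0.2364951 ] 17.296427187990968 19.25
base -1.2022289821863124 0.6958700663073334
```

View pics/r_cs.png

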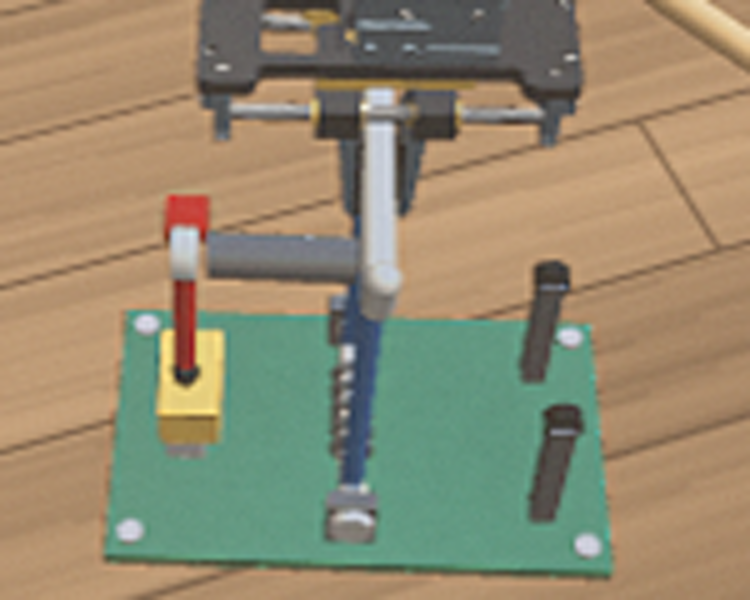

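View pics/r_cw.png

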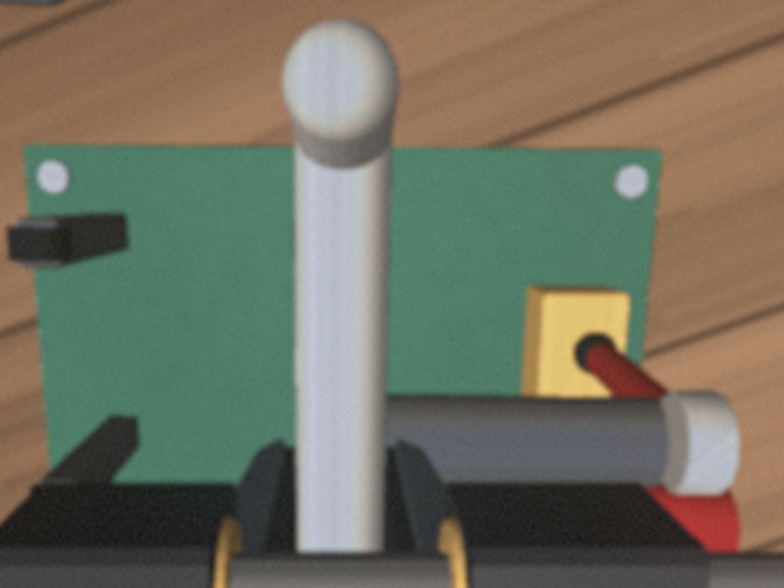

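The foot (crop 186,375) is pressing on the block, the block hasn't moved, and the frame is upright and held. Handing in.

```bash
python3 -c "
from workcell import env
print(env.job_done()); s=env.state(); print(s['time_s'],s['ee_pos'],s['force'],s['gripper_width'])"
```

```text
the job is handed in; nothing more can be done
None
the job is handed in; nothing more can be done
```

The stand is set up and the job is handed in, at about 19 s of the 69 s allowed. I placed the brass block on the ledge and let it go. I then pushed the kickstand over centre until it swung down onto its stop. Last, I gripped the crossbar at 40 N and brought the frame upright, and I was still holding it at hand-in. No verdict was reported.

- **Block:** the wrist camera put it about 1.5 mm from the ledge centre just after release. It lay flat and looked unmoved in the last pictures. The scene camera disagreed by about 4 mm, still well inside the 16 mm limit.
- **Kickstand:** its foot matched the predicted fully-down position, and it rests on the block in the final views.
- **Frame lean:** estimated at about 0 to 0.02 rad (limit 0.07). The picture fit gave about 0.00, the hand position slightly more, and I nudged it about 0.007 rad further upright afterwards.
- **Hold:** the hand was steady, with about 6–7 N sideways and 4 N vertical on the wrist, and the fingers only on the crossbar.
- **Not checked directly:** the foot's force on the block; I inferred about 2–3 N from the lean. I saw no bystander move in the pictures, but I did not measure them at the end.

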